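# Load carrier plates into a ratchet-locked transfer rack

### The job

Load every carrier plate on the bench into the blue transfer rack, one to a slot (any slot), slid flat and fully home with its orange nose first: to open the gate, lift the yellow holding pawl up and over until it stays parked, then turn the ratchet wheel backwards (anticlockwise from above) all the way. When all the plates are in, wind the wheel fully forward again so that the gate shuts behind them, drop the pawl back down into the teeth, and leave the other things on the bench where they are.

Things in the scene. Friction and masses are not known exactly. Their poses are not given: they have to be found in the camera images.
- plate_a: Carrier plate, black slab 100 x 64 x 12 mm (own x, y, z), 0.25 kg; at +x an orange nose, corners cut back 16 mm at 45 deg (tip 32 mm wide); rear end square. Aluminium grip rib on the middle of its top: 44 mm along x, 14 mm thick along y, reaching from 12 to 58 mm above the underside. Origin: centre of the underside, z up. Starts flat on the table. May be absent.
- plate_a_nose (a point): Middle of the tip of plate_a's orange nose at its underside (50 mm ahead of the plate's origin), axes as the plate's.
- plate_b: Carrier plate, black slab 100 x 64 x 12 mm (own x, y, z), 0.25 kg; at +x an orange nose, corners cut back 16 mm at 45 deg (tip 32 mm wide); rear end square. Aluminium grip rib on the middle of its top: 44 mm along x, 14 mm thick along y, reaching from 12 to 58 mm above the underside. Origin: centre of the underside, z up. Starts flat on the table. May be absent.
- plate_b_nose (a point): Middle of the tip of plate_b's orange nose at its underside (50 mm ahead of the plate's origin), axes as the plate's.
- plate_c: Carrier plate, black slab 100 x 64 x 12 mm (own x, y, z), 0.25 kg; at +x an orange nose, corners cut back 16 mm at 45 deg (tip 32 mm wide); rear end square. Aluminium grip rib on the middle of its top: 44 mm along x, 14 mm thick along y, reaching from 12 to 58 mm above the underside. Origin: centre of the underside, z up. Starts flat on the table. May be absent.
- plate_c_nose (a point): Middle of the tip of plate_c's orange nose at its underside (50 mm ahead of the plate's origin), axes as the plate's.
- slot_1 (a point): Slot 1 (right one as the robot sees it) of the fixed blue rack: this point, on the slot floor at its end wall, is where the nose tip's underside comes when a plate is fully home. +x points into the slot (its mouth is at x = -104 mm), y across, z up. Slot: 68 mm wide; slots are 84 mm apart.
- slot_2 (a point): Slot 2 (middle one as the robot sees it) of the fixed blue rack: this point, on the slot floor at its end wall, is where the nose tip's underside comes when a plate is fully home. +x points into the slot (its mouth is at x = -104 mm), y across, z up. Floor: 6 mm above the table, running on 68 mm before the mouths as an apron.
- slot_3 (a point): Slot 3 (left one as the robot sees it) of the fixed blue rack: this point, on the slot floor at its end wall, is where the nose tip's underside comes when a plate is fully home. +x points into the slot (its mouth is at x = -104 mm), y across, z up. Brass corner wedges stop a plate put in backwards 10 mm short.
- lip (a point): Point on the mouth end of a blue lip, at its underside, 15 mm above the slot floor. Lips 6 mm wide and 5 mm thick overhang both sides of every slot along its whole depth, so a plate goes in only by sliding level from the mouth; its rib stays free between the lips.
- gate_post (a point): Top centre of the middle one of three yellow gate posts, 10 x 10 mm, 34 mm tall from the table, moving together just outside the slot mouths (slot x = -115 to -105 mm). Gate shut: a post before the middle of each mouth. Gate open: posts 42 mm to the right, at the walls beside the slots. Shut, they leave a plate 5 mm of play.
- wheel (a joint): Ratchet handwheel moving the gate (rad): 0 = wound fully forward to its stop, gate shut; grows to 1.5 = turned back to its stop (anticlockwise from above), gate open. Stays where left; 2 to 4 N at the handle. Pawl down: goes back only about 0.06 rad, clicks past forward. Disc 176 mm across, top 60 mm above the table, 16 saw teeth 10 mm high on its upper rim.
- wheel_axis (a point): Point on the handwheel's upright axis at the height of the disc's top (60 mm above the table); its axes are those of the rack and slots and do not turn with the wheel.
- crank (a point): Centre of the top of the wheel's red upright crank handle: round, 26 mm thick, 62 mm tall (60 to 122 mm above the table), 48 mm from the wheel's axis; it turns with the wheel. With the wheel at 0 it lies 115 degrees anticlockwise from the rack's +x, seen from above about the axis.
- pawl (a joint): Yellow holding pawl (rad): 0 = down in the wheel's teeth; grows as its tip is lifted, up and over, away from the wheel. Past about 1.5 it falls by its own weight to its stop at 1.9 and stays parked; short of that it falls back down. It comes fully down only with a gap between teeth under its tip, as with the wheel at 0.
- pawl_hinge (a point): Point on the pawl's level hinge, which lies along the rack's x axis, 125 mm to the right (rack -y) of the wheel's axis, 85 mm above the table, on a grey post 40 x 24 mm; axes as the rack's. Positive turning about +x lifts the pawl.
- pawl_grip (a point): Point to grip on the pawl's red handle bar: round, 14 mm thick, along the hinge's direction, free for 20 mm either side; 42 mm nearer the robot than the pawl's arm. It moves on a circle of radius 54 mm about the hinge: pawl down, it is 50 mm from the hinge towards the wheel and 20 mm above it. Its x axis is the bar's.
- wrench: Bystander, to be left alone: flat steel wrench, 160 mm long, lying on the table in front of the rack.
- oil_bottle: Bystander, to be left alone: green oil bottle, 52 mm across, 130 mm tall, standing.
- tape_roll: Bystander, to be left alone: yellow roll, 90 mm across, 40 mm high.
There are look-alikes about, which are no part of the job. Leave any red look-alike of the plate_a alone.

How it is judged:
By the outcome, as a careful person would: the job done as asked, in the order asked, and still so for the second after the job is handed in, with the robot touching nothing.
Of plate_a, plate_b, plate_c only 2 to 3 are there at a start; the rules pass over those that are not, and their reading is None.
At some moment in a run one of plate_a, plate_b, plate_c may be knocked a few centimetres aside while the robot is not near it.
Once in a run the grip may slacken for a moment while it holds something.
It also fails if it takes over 210 s, if anything falls off the work surface, if the arm or the gripper's body presses on something with over 40 N, if the wrist force passes 120 N, or if a joint passes its speed limit or range.

### The arm

A 6-joint arm with a two-finger parallel gripper is mounted at the origin on the work surface. World frame = base frame: x ahead of the robot, y to its left, z up, the work surface at z = 0. Lengths are in m, angles in degrees, forces in N, time in s.
With the tool pointing down it reaches from about 0.3 to 0.75 m from the base axis. Payload 8.5 kg.
Tool frame: the origin (TCP) lies between the finger pads; the fingertips stand 22 mm ahead of it and the grasp point (between the pads) lies 3 mm ahead of it (env.nose_length is the distance from the TCP to the fingertips, in m); z points along the fingers, x is the direction in which the jaws open and shut, and the axes are right-handed (so a half turn about z gives the same grasp; the last joint's range is limited). The gripper opens to 85 mm and grips with 20 to 120 N. Pads are 22 mm wide; open, the fingers measure 114 mm over their backs; the gripper's body (76 mm by 85 mm) begins 54 mm behind the grasp point. The pads swing forward as they close: fully open they stand 13 mm farther back than shut.
Start: joints at [-79.945, 21.807, 74.336, -0, 83.858, -12.336], TCP at [0.21, -0.509, 0.253] pointing down, gripper open.
Joint ranges: [-178.18, 178.18], [-50.72, 133.34], [12.68, 142.11], [-81.47, 261.47], [9.98, 163.14], [-165.26, 165.26]. Speed limits (degrees/s): [136.94, 136.94, 180, 180, 180, 180].

### API

Orientations are given as a 3x3 rotation matrix whose columns are the frame's x, y, z axes.
In Python, from rig import env gives the robot as it stands.
- The arm moves only by the tool arm_command, never from a script. Its argument "steps" is a list of rows, each an object with "delta_pos": the shift along the world's x, y, z in mm, a list of three; "dr": the turn, a rotation vector about the world's x, y, z in degrees, a list of three. In form: [{"delta_pos": [dx, dy, dz], "dr": [wx, wy, wz]}, ...]. A call has 1 to 20 rows; each row shifts and turns the commanded pose from where the row before left it; what a row does not reach is not made up. A row lasts 1/10 s, in which the tool goes at most 50 mm and 8.59 degrees, less where a joint would pass 70% of its speed; a pose out of reach is approached as far as the arm can. A call with a gripper value outside its range is refused whole. "grip" is the opening, from 0 (shut) to 1 (fully open), set as the call begins (left out, the last holds). The fingers move at their own pace and stop on an object; "squeeze" is the grip in N (left out, the last holds). Time passes only in rows, so rows that do not move let the fingers close. It gives the time, the measured TCP pose, the force and the opening at its end, in the units of the state.
- env.observe(): the state, without advancing time (a new reading comes with each control period).
- env.get_image(name): name is "side" or "top"; returns the picture (420x560x3 uint8, blue, green, red); there is no depth.
- env.get_calibration(name): a dict with "fx", "fy", "cx", "cy" (pixels), "k1" (the pictures are not rectified: a ray, as slopes to the right and down, at radius r is drawn at 1 + k1 r^2 times it, then the intrinsics apply), "view" (4x4, takes a point from world to camera coordinates). Camera axes: x right, y up, looking along -z (the intrinsics and any distortion apply to the point x, -y, -z); pixel columns grow to the right and rows downward; lengths in m; the calibration is good to about 2 mm. A picture is of the moment at which its call begins. get_calibration takes no time and is no camera call.
- env.close_job(): hands the job in, once; it reports no verdict.
The state is a dict: "time_s": time; "q": joint angles; "qvel": joint speeds; "joint_efforts": joint torques, N m; "position": TCP position; "tool_rot": TCP orientation; "ft_force": force on the tool from outside, world axes, zero at the start; "wrist_torque": the same for the moment, N m; "grip_width": finger opening in m.
Only numpy, scipy, OpenCV 4.12 (cv2) and the standard library are available. Lean on these libraries where they do the work, as an engineer would, in place of code of your own. Each camera call takes 0.05 s, during which the arm holds its last target. There are 200 camera calls.

## Working session

There is one attempt and no reset: what is moved stays moved. The work goes in short steps, Python scripts to look and compute and a tool call to move; the robot and the scene stay as the last step left them, time stands still between calls to the robot, and variables do not carry over. Pictures are saved under pics/ and viewed, about 12 in all and at most 16, crops included, and the job is handed in when it is done.

Besides the shell and the picture viewer there is one more tool, called after "Call:" by a JSON object that holds its "api" and its "payload", one argument or row to a line. arm_command: Moves the arm, as the interface text tells. Its arguments: {"type":"object","properties":{"steps":{"type":"array"},"grip":{"type":"number"},"squeeze":{"type":"number"}},"required":["steps"]}

```bash
mkdir -p pics; cat > h.py <<'E'
import numpy as np, cv2
from rig import env
def cal(n):
    c=env.get_calibration(n); return c,np.array(c["view"])
def proj(n,P):
    c,V=cal(n); p=V[:3,:3]@np.array(P,float)+V[:3,3]; s=np.array([p[0],-p[1]])/-p[2]
    s=s*(1+c["k1"]*(s@s)); return np.array([c["fx"]*s[0]+c["cx"],c["fy"]*s[1]+c["cy"]])
def ray(n,u,v):
    c,V=cal(n); d=np.array([(u-c["cx"])/c["fx"],(v-c["cy"])/c["fy"]]); s=d.copy()
    for _ in range(20): s=d/(1+c["k1"]*(s@s))
    R=V[:3,:3]; return -R.T@V[:3,3], R.T@np.array([s[0],-s[1],-1])
def onz(n,u,v,z):
    o,d=ray(n,u,v); return o+d*(z-o[2])/d[2]
def shot(n,f,crop=None,scale=1):
    im=env.get_image(n); cv2.imwrite(f"pics/{f}_raw.png",im); o=im
    if crop: x0,y0,x1,y1=crop; o=im[y0:y1,x0:x1]
    cv2.imwrite(f"pics/{f}.png",cv2.resize(o,None,fx=scale,fy=scale,interpolation=cv2.INTER_CUBIC)); return im
E
python3 - <<'E'
from h import *
a=shot("top","t0",None,1.4);b=shot("side","s0",None,1.4)
for n in("top","side"):
    c,V=cal(n);print(n,c["fx"],c["k1"],(-V[:3,:3].T@V[:3,3]).round(3),(-V[2,:3]).round(3))
E
```

```text
top 430.9721784587562 -0.0708026480990022 [0.394 0.071 1.271] [ 0.087 -0.005 -0.996]
side 533.8574144787876 -0.05590816828262957 [-0.548  1.094  1.122] [ 0.58  -0.57  -0.582]
```

View pics/t0.png

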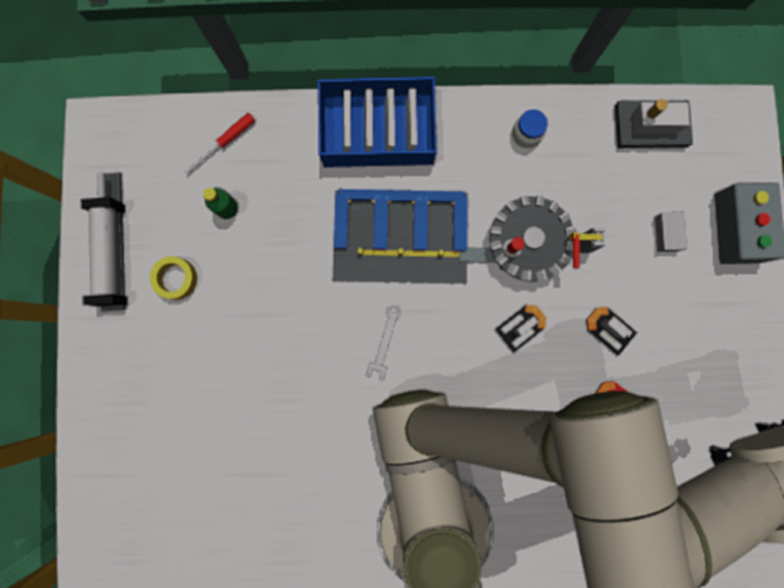

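View pics/s0.png

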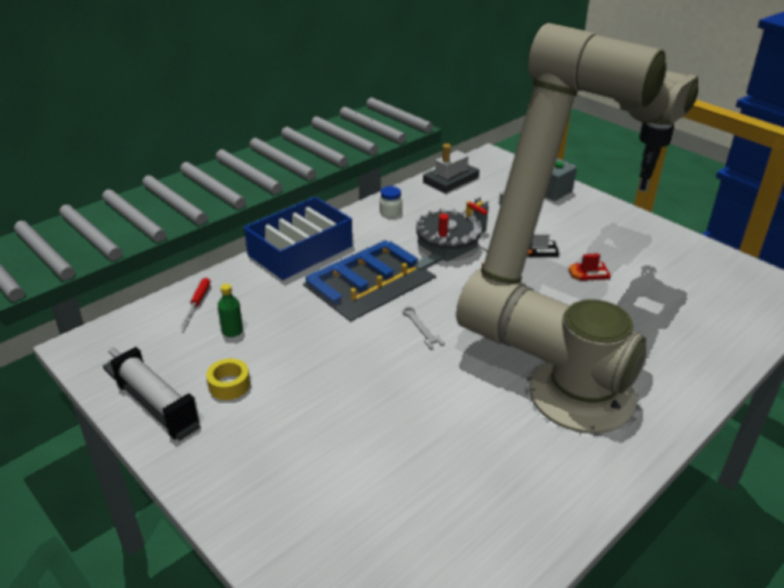

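```bash
python3 - <<'E'
from h import *
im=cv2.imread("pics/t0_raw.png"); hsv=cv2.cvtColor(im,cv2.COLOR_BGR2HSV)
cv2.imwrite("pics/c0.png",cv2.resize(im[125:285,230:450],None,fx=3.6,fy=3.6,interpolation=cv2.INTER_CUBIC))
def comps(lo,hi,roi,z,mn=8):
    m=cv2.inRange(hsv,lo,hi); k=np.zeros_like(m); x0,y0,x1,y1=roi; k[y0:y1,x0:x1]=m[y0:y1,x0:x1]
    cs,_=cv2.findContours(k,cv2.RETR_EXTERNAL,cv2.CHAIN_APPROX_NONE)
    for c in cs:
        if cv2.contourArea(c)>=mn:
            r=cv2.minAreaRect(c); print(np.round(r[0],1),np.round(r[1],1),round(r[2],1),cv2.boundingRect(c),"->",onz("top",*r[0],z).round(4))
            if len(c)>100: print([onz("top",*p,z).round(4)[:2].tolist() for p in cv2.boxPoints(r)])
print("blue");comps((100,120,40),(125,255,255),(225,130,345,190),.026)
print("yellow");comps((22,120,90),(33,255,255),(240,150,440,200),.034,2)
print("red");comps((0,150,80),(6,255,255),(340,150,440,300),.122,3)
print("orange");comps((8,150,90),(20,255,255),(340,200,470,300),.012,3)
E
```

```text
blue
[286.1 156.5] [94.3 42. ] 0.7 (239, 135, 95, 44) -> [0.6465 0.0554 0.026 ]
[[0.5892, 0.195], [0.7144, 0.1921], [0.7049, -0.0857], [0.5797, -0.0799]]
yellow
[291.  179.9] [72.   4.6] 1.0 (255, 177, 73, 6) -> [0.5759 0.043  0.034 ]
[[0.5733, 0.1475], [0.5869, 0.147], [0.5785, -0.0617], [0.5649, -0.061]]
[421.5 169. ] [ 4. 15.] 90.0 (414, 167, 16, 5) -> [ 0.6    -0.3399  0.034 ]
red
[437. 278.] [2. 4.] 90.0 (435, 277, 5, 3) -> [ 0.2908 -0.3383  0.122 ]
[369.5 173.5] [8.5 8.5] 45.0 (365, 170, 10, 9) -> [ 0.5758 -0.1676  0.122 ]
[411.5 179. ] [ 5. 22.] 0.0 (409, 168, 6, 23) -> [ 0.5585 -0.2817  0.122 ]
orange
[432.8 276. ] [ 6.2 12.7] 80.5 (427, 273, 13, 8) -> [ 0.287  -0.3651  0.012 ]
[425.9 226.5] [ 8.8 19.2] 42.0 (419, 220, 16, 16) -> [ 0.4323 -0.3514  0.012 ]
[382.7 225.1] [19.2  7.9] 50.7 (375, 219, 14, 16) -> [ 0.4394 -0.2231  0.012 ]
```

View pics/c0.png

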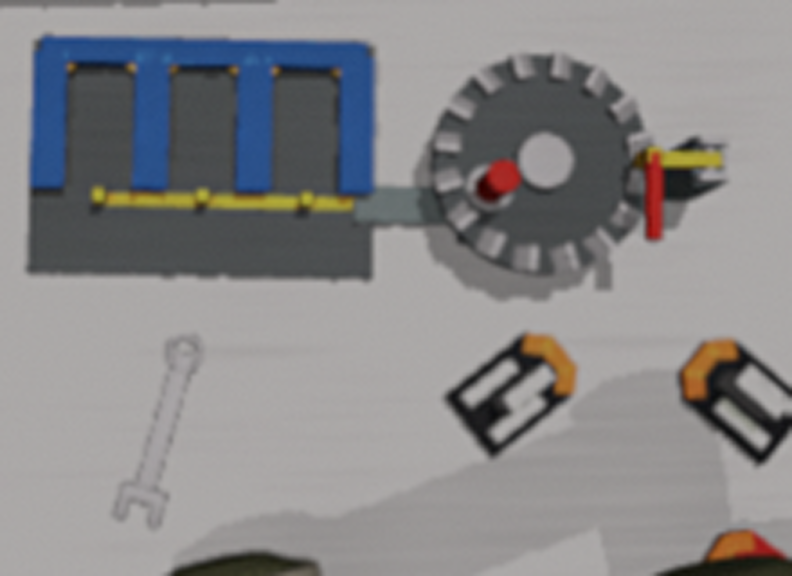

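```bash
python3 - <<'E'
from h import *
C=lambda u,v,z:onz("top",230+u/3.6,125+v/3.6,z).round(4)
for n,u,v,z in [("hub",547,160,.06),("crank",504,178,.122),("barfar",655,152,.105),("barnear",655,238,.105),("post3",99,194,.034),("post2",202,197,.034),("post1",306,202,.034),
 ("apronL",27,272,.006),("apronR",371,279,.006),("backL",36,38,.026),("backR",375,44,.026),("mouthL",31,188,.026),("mouthR",375,193,.026),
 ("p1 rearL",447,397,.012),("p1 rearR",493,457,.012),("p1tip",565,350,.012),("rib a",490,413,.058),("rib b",550,380,.058),
 ("p2 rear",764,462,.012)]:
    print(n,C(u,v,z))
s=env.observe();print(s["tool_rot"],s["position"],s["grip_width"],s["ft_force"],s["time_s"])
# plates by contour of black|orange
im=cv2.imread("pics/t0_raw.png");cv2.imwrite("pics/c1.png",cv2.resize(im[210:290,345:465],None,fx=6,fy=6,interpolation=cv2.INTER_CUBIC))
E
```

```text
hub [ 0.5966 -0.2168  0.06  ]
crank [ 0.5732 -0.1689  0.122 ]
barfar [ 0.5936 -0.2899  0.105 ]
barnear [ 0.5274 -0.2864  0.105 ]
post3 [0.5811 0.1399 0.034 ]
post2 [0.5767 0.0572 0.034 ]
post1 [ 0.5708 -0.0264  0.034 ]
apronL [0.5222 0.2016 0.006 ]
apronR [ 0.51   -0.0801  0.006 ]
backL [0.7125 0.1898 0.026 ]
backR [ 0.7013 -0.0876  0.026 ]
mouthL [0.5885 0.1954 0.026 ]
mouthR [ 0.5781 -0.0833  0.026 ]
p1 rearL [ 0.4119 -0.138   0.012 ]
p1 rearR [ 0.3624 -0.1737  0.012 ]
p1tip [ 0.4477 -0.2361  0.012 ]
rib a [ 0.3979 -0.1637  0.058 ]
rib b [ 0.4225 -0.212   0.058 ]
p2 rear [ 0.3522 -0.3965  0.012 ]
[[ 3.80917538e-01 -9.24608984e-01 -2.38176747e-04]
 [-9.24608141e-01 -3.80917520e-01  1.27641971e-03]
 [-1.27091482e-03 -2.65990493e-04 -9.99999157e-01]] [ 0.20945769 -0.50830791  0.25277028] 0.0850791335459116 [-0.31258106  0.37626663 -0.08677952] 0.1
```

View pics/c1.png

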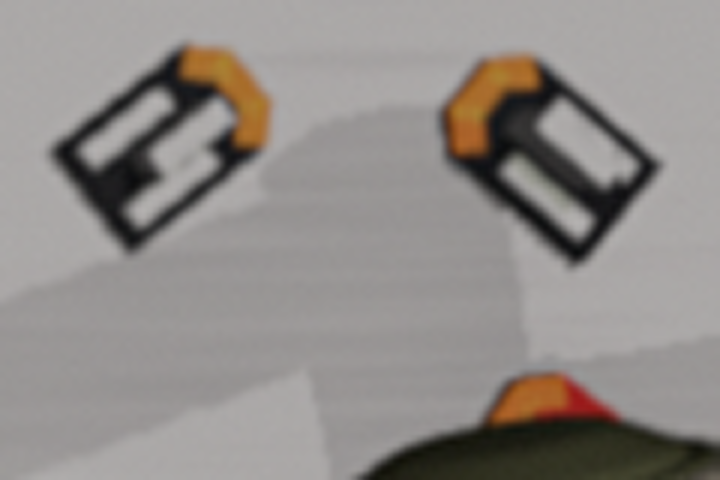

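Call:
{"api": "arm_command", "payload": {
  "steps": [
    {"delta_pos": [17,11,0],"dr": [0,0,-1.25]},
    {"delta_pos": [17,11,0],"dr": [0,0,-1.25]},
    {"delta_pos": [17,11,0],"dr": [0,0,-1.25]},
    {"delta_pos": [17,11,0],"dr": [0,0,-1.25]},
    {"delta_pos": [17,11,0],"dr": [0,0,-1.25]},
    {"delta_pos": [17,11,0],"dr": [0,0,-1.25]},
    {"delta_pos": [17,11,0],"dr": [0,0,-1.25]},
    {"delta_pos": [17,11,0],"dr": [0,0,-1.25]},
    {"delta_pos": [17,11,0],"dr": [0,0,-1.25]},
    {"delta_pos": [17,11,0],"dr": [0,0,-1.25]},
    {"delta_pos": [17,11,0],"dr": [0,0,-1.25]},
    {"delta_pos": [17,11,0],"dr": [0,0,-1.25]},
    {"delta_pos": [17,11,-6],"dr": [0,0,-1.25]},
    {"delta_pos": [17,11,-6],"dr": [0,0,-1.25]},
    {"delta_pos": [17,11,-6],"dr": [0,0,-1.25]},
    {"delta_pos": [17,11,-6],"dr": [0,0,-1.25]},
    {"delta_pos": [17,11,-6],"dr": [0,0,-1.25]},
    {"delta_pos": [17,11,-6],"dr": [0,0,-1.25]},
    {"delta_pos": [17,11,-6],"dr": [0,0,-1.25]},
    {"delta_pos": [15,11,-6],"dr": [0,0,-1.25]}
  ],
  "grip": 0.6
}}

```text
time_s: 2.1
position: [0.5481, -0.2879, 0.2046]
tool_rot: [[-0.046, -0.999, -0.001], [-0.999, 0.046, 0.001], [-0.001, 0.001, -1.0]]
ft_force: [0.2, -0.7, -0.4]
grip_width: 0.0513
```

```bash
python3 - <<'E'
from h import *
a=shot("top","t1");b=shot("side","s1")
A=cv2.resize(a[120:300,330:560],None,fx=2.4,fy=2.4,interpolation=cv2.INTER_CUBIC)
B=cv2.resize(b[130:250,270:460],None,fx=3,fy=3,interpolation=cv2.INTER_CUBIC)[:, :]
h=max(A.shape[0],B.shape[0]);o=np.zeros((432,800,3),np.uint8)
o[:432,:400]=A[:432,:400]; o[:360,400:]=B[:360,:400] 
cv2.imwrite("pics/m1.png",cv2.resize(a[100:340,250:560],None,fx=2.5,fy=2.5,interpolation=cv2.INTER_CUBIC))
cv2.imwrite("pics/m2.png",cv2.resize(b[120:240,250:460],None,fx=3.6,fy=3.6,interpolation=cv2.INTER_CUBIC))
E
```

```text
(no output)
```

View pics/m1.png

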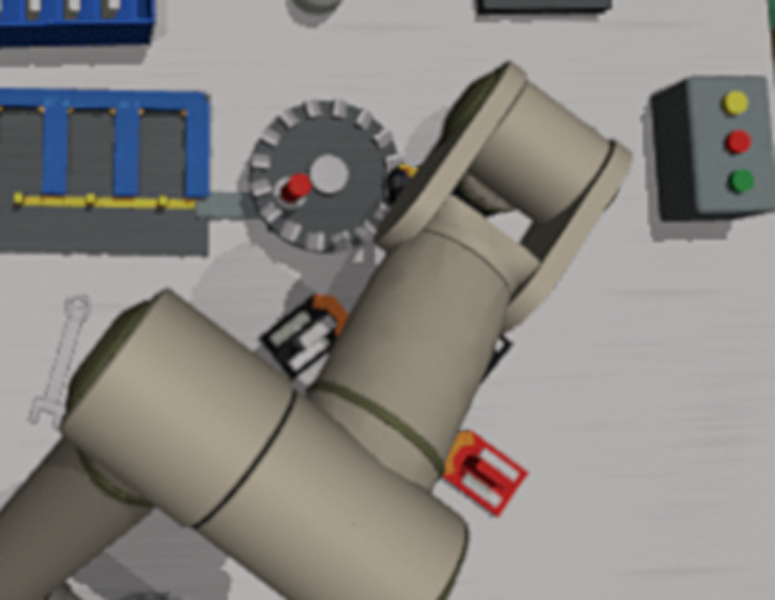

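View pics/m2.png

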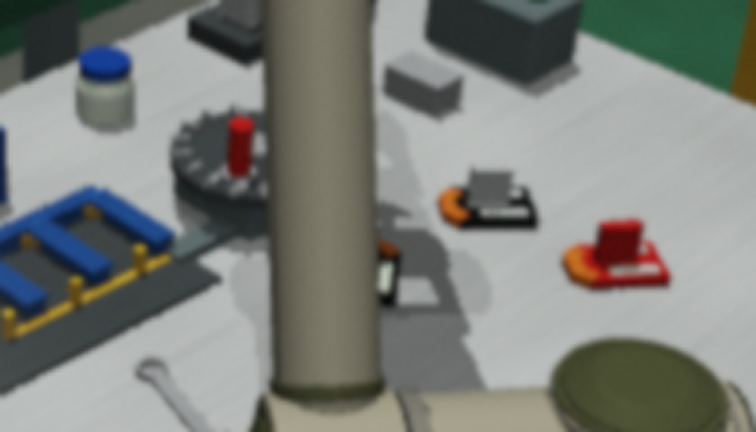

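Call:
{"api": "arm_command", "payload": {
  "steps": [
    {"delta_pos": [0,1,-12],"dr": [0,0,0]},
    {"delta_pos": [0,0,-12],"dr": [0,0,0]},
    {"delta_pos": [0,0,-12],"dr": [0,0,0]},
    {"delta_pos": [0,0,-12],"dr": [0,0,0]},
    {"delta_pos": [0,0,-12],"dr": [0,0,0]},
    {"delta_pos": [0,0,-12],"dr": [0,0,0]},
    {"delta_pos": [0,0,-8],"dr": [0,0,0]},
    {"delta_pos": [0,0,-8],"dr": [0,0,0]},
    {"delta_pos": [0,0,-8],"dr": [0,0,0]},
    {"delta_pos": [0,0,0],"dr": [0,0,0]},
    {"delta_pos": [0,0,0],"dr": [0,0,0]}
  ]
}}

```text
time_s: 3.3
position: [0.5476, -0.2876, 0.1095]
tool_rot: [[-0.045, -0.999, 0.0], [-0.999, 0.045, -0.0], [0.0, -0.0, -1.0]]
ft_force: [0.4, -1.0, -1.1]
grip_width: 0.0514
```

Call:
{"api": "arm_command", "payload": {
  "steps": [
    {"delta_pos": [0,0,0],"dr": [0,0,0]},
    {"delta_pos": [0,0,0],"dr": [0,0,0]},
    {"delta_pos": [0,0,0],"dr": [0,0,0]},
    {"delta_pos": [0,0,0],"dr": [0,0,0]},
    {"delta_pos": [0,0,0],"dr": [0,0,0]},
    {"delta_pos": [0,0,0],"dr": [0,0,0]}
  ],
  "grip": 0,
  "squeeze": 25
}}

```text
time_s: 3.9
position: [0.5476, -0.2854, 0.1098]
tool_rot: [[-0.045, -0.999, -0.0], [-0.999, 0.045, 0.004], [-0.004, 0.0, -1.0]]
ft_force: [-0.3, 9.9, 5.6]
grip_width: 0.0129
```

Call:
{"api": "arm_command", "payload": {
  "steps": [
    {"delta_pos": [0,-0.4,5.3],"dr": [0,0,0]},
    {"delta_pos": [0,-2.9,4.8],"dr": [0,0,0]},
    {"delta_pos": [0,-3.4,4.5],"dr": [0,0,0]},
    {"delta_pos": [0,-3.9,4.1],"dr": [0,0,0]},
    {"delta_pos": [-0.2,-4.3,3.8],"dr": [0,0,0]},
    {"delta_pos": [-0.2,-4.6,3.2],"dr": [0,0,0]},
    {"delta_pos": [-0.2,-4.9,2.7],"dr": [0,0,0]},
    {"delta_pos": [-0.2,-5.2,2.2],"dr": [0,0,0]},
    {"delta_pos": [-0.2,-5.4,1.7],"dr": [0,0,0]},
    {"delta_pos": [-0.2,-5.6,1.1],"dr": [0,0,0]}
  ]
}}

```text
time_s: 4.9
position: [0.5462, -0.3276, 0.1442]
tool_rot: [[-0.045, -0.999, 0.0], [-0.999, 0.045, 0.001], [-0.001, -0.0, -1.0]]
ft_force: [-0.4, 5.4, 2.8]
grip_width: 0.0131
```

Call:
{"api": "arm_command", "payload": {
  "steps": [
    {"delta_pos": [-0.2,-5.6,0.5],"dr": [0,0,0]},
    {"delta_pos": [-0.2,-5.7,-0.1],"dr": [0,0,0]},
    {"delta_pos": [-0.2,-5.6,-0.7],"dr": [0,0,0]},
    {"delta_pos": [-0.2,-5.5,-1.3],"dr": [0,0,0]},
    {"delta_pos": [-0.2,-5.3,-1.8],"dr": [0,0,0]},
    {"delta_pos": [-0.2,-5.2,-2.4],"dr": [0,0,0]},
    {"delta_pos": [-0.2,-3,-2],"dr": [0,0,0]},
    {"delta_pos": [0,0,0],"dr": [0,0,0]}
  ]
}}

```text
time_s: 5.7
position: [0.5449, -0.3647, 0.1345]
tool_rot: [[-0.046, -0.999, 0.0], [-0.999, 0.046, -0.0], [0.0, -0.0, -1.0]]
ft_force: [0.0, 1.4, 1.6]
grip_width: 0.0131
```

Call:
{"api": "arm_command", "payload": {
  "steps": [
    {"delta_pos": [0,0,0],"dr": [0,0,0]},
    {"delta_pos": [0,0,0],"dr": [0,0,0]},
    {"delta_pos": [0,0,0],"dr": [0,0,0]},
    {"delta_pos": [0,0,0],"dr": [0,0,0]},
    {"delta_pos": [0,0,10],"dr": [0,0,0]},
    {"delta_pos": [0,0,15],"dr": [0,0,0]},
    {"delta_pos": [0,0,20],"dr": [0,0,0]},
    {"delta_pos": [0,0,20],"dr": [0,0,0]},
    {"delta_pos": [3,20,0],"dr": [0,0,0]},
    {"delta_pos": [3,20,0],"dr": [0,0,0]},
    {"delta_pos": [3,20,0],"dr": [0,0,0]},
    {"delta_pos": [3,20,0],"dr": [0,0,0]},
    {"delta_pos": [3,20,0],"dr": [0,0,0]},
    {"delta_pos": [3,20,0],"dr": [0,0,0]},
    {"delta_pos": [3,20,0],"dr": [0,0,0]},
    {"delta_pos": [3,20,0],"dr": [0,0,0]},
    {"delta_pos": [3,20,0],"dr": [0,0,0]},
    {"delta_pos": [3,20,0],"dr": [0,0,0]},
    {"delta_pos": [0,0,0],"dr": [0,0,0]}
  ],
  "grip": 0.6
}}

```text
time_s: 7.6
position: [0.5751, -0.161, 0.2]
tool_rot: [[-0.043, -0.999, -0.0], [-0.999, 0.043, 0.001], [-0.001, 0.0, -1.0]]
ft_force: [0.5, 0.6, 0.4]
grip_width: 0.0511
```

```bash
python3 - <<'E'
from h import *
a=shot("top","t2");b=shot("side","s2")
o=np.vstack([cv2.resize(a[110:290,230:470],(800,600),interpolation=cv2.INTER_CUBIC)[:300],cv2.resize(b[120:240,200:440],(800,400),interpolation=cv2.INTER_CUBIC)[:300]])
cv2.imwrite("pics/m3.png",o)
E
```

```text
(no output)
```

View pics/m3.png

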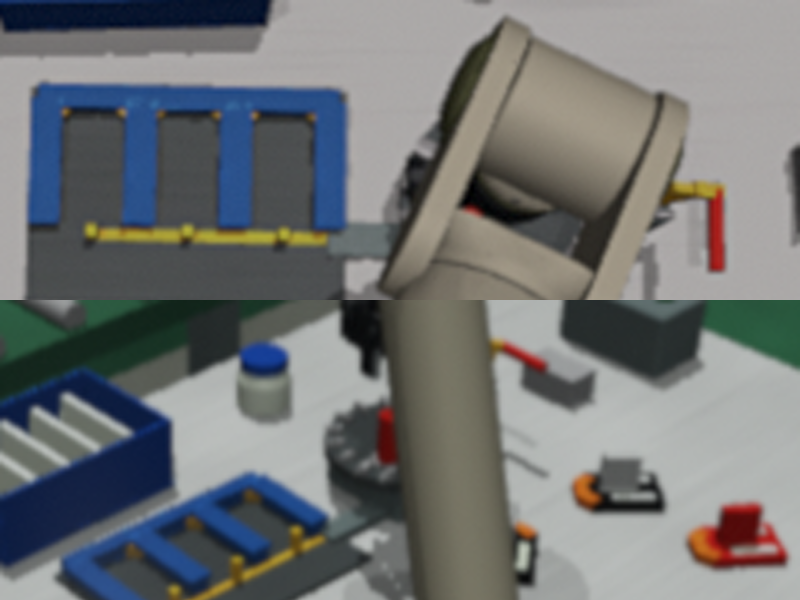

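Call:
{"api": "arm_command", "payload": {
  "steps": [
    {"delta_pos": [0,-4,-12],"dr": [0,0,0]},
    {"delta_pos": [0,0,-12],"dr": [0,0,0]},
    {"delta_pos": [0,0,-12],"dr": [0,0,0]},
    {"delta_pos": [0,0,-12],"dr": [0,0,0]},
    {"delta_pos": [0,0,-12],"dr": [0,0,0]},
    {"delta_pos": [0,0,-12],"dr": [0,0,0]},
    {"delta_pos": [0,0,-10],"dr": [0,0,0]},
    {"delta_pos": [0,0,-10],"dr": [0,0,0]},
    {"delta_pos": [0,0,-4],"dr": [0,0,0]},
    {"delta_pos": [0,0,0],"dr": [0,0,0]}
  ]
}}

```text
time_s: 8.7
position: [0.5748, -0.168, 0.1034]
tool_rot: [[-0.046, -0.999, -0.001], [-0.999, 0.046, 0.0], [-0.0, 0.001, -1.0]]
ft_force: [-0.7, -0.3, 0.0]
grip_width: 0.0512
```

Call:
{"api": "arm_command", "payload": {
  "steps": [
    {"delta_pos": [0,0,0],"dr": [0,0,0]},
    {"delta_pos": [0,0,0],"dr": [0,0,0]},
    {"delta_pos": [0,0,0],"dr": [0,0,0]},
    {"delta_pos": [0,0,0],"dr": [0,0,0]},
    {"delta_pos": [0,0,0],"dr": [0,0,0]}
  ],
  "grip": 0,
  "squeeze": 30
}}

```text
time_s: 9.2
position: [0.5752, -0.1683, 0.1046]
tool_rot: [[-0.046, -0.999, 0.001], [-0.999, 0.046, -0.001], [0.001, -0.001, -1.0]]
ft_force: [-0.0, -0.7, 4.3]
grip_width: 0.0255
```

Call:
{"api": "arm_command", "payload": {
  "steps": [
    {"delta_pos": [-5.6,-2.7,0],"dr": [0,0,0]},
    {"delta_pos": [-5.6,-3.8,0],"dr": [0,0,0]},
    {"delta_pos": [-4.9,-4.5,0],"dr": [0,0,0]},
    {"delta_pos": [-4.3,-5.1,0],"dr": [0,0,0]},
    {"delta_pos": [-3.6,-5.7,0],"dr": [0,0,0]},
    {"delta_pos": [-2.7,-6.1,0],"dr": [0,0,0]}
  ]
}}

```text
time_s: 9.8
position: [0.5451, -0.1909, 0.1039]
tool_rot: [[-0.042, -0.999, -0.008], [-0.999, 0.042, 0.009], [-0.009, 0.009, -1.0]]
ft_force: [-11.1, 16.8, 11.3]
grip_width: 0.0257
```

Call:
{"api": "arm_command", "payload": {
  "steps": [
    {"delta_pos": [-1.9,-6.4,0],"dr": [0,0,0]},
    {"delta_pos": [-0.9,-6.7,0],"dr": [0,0,0]},
    {"delta_pos": [0,-6.6,0],"dr": [0,0,0]},
    {"delta_pos": [0.9,-6.7,0],"dr": [0,0,0]},
    {"delta_pos": [1.5,-5.2,0],"dr": [0,0,0]},
    {"delta_pos": [1.0,-2.8,0],"dr": [0,0,0]},
    {"delta_pos": [0,0,0],"dr": [0,0,0]}
  ]
}}

```text
time_s: 10.5
position: [0.5469, -0.2273, 0.1029]
tool_rot: [[-0.045, -0.999, -0.006], [-0.999, 0.045, 0.007], [-0.006, 0.006, -1.0]]
ft_force: [-5.7, 11.9, 3.0]
grip_width: 0.0255
```

Call:
{"api": "arm_command", "payload": {
  "steps": [
    {"delta_pos": [0,0,0],"dr": [0,0,0]},
    {"delta_pos": [0,0,0],"dr": [0,0,0]},
    {"delta_pos": [0,0,0],"dr": [0,0,0]},
    {"delta_pos": [0,0,0],"dr": [0,0,0]},
    {"delta_pos": [0,0,25],"dr": [0,0,0]},
    {"delta_pos": [0,0,25],"dr": [0,0,0]},
    {"delta_pos": [0,0,25],"dr": [0,0,0]},
    {"delta_pos": [0,0,25],"dr": [0,0,0]},
    {"delta_pos": [-10,25,0],"dr": [0,0,0]},
    {"delta_pos": [-10,25,0],"dr": [0,0,0]},
    {"delta_pos": [-10,25,0],"dr": [0,0,0]},
    {"delta_pos": [-10,25,0],"dr": [0,0,0]},
    {"delta_pos": [-10,25,0],"dr": [0,0,0]},
    {"delta_pos": [-10,25,0],"dr": [0,0,0]},
    {"delta_pos": [-10,25,0],"dr": [0,0,0]},
    {"delta_pos": [-10,25,0],"dr": [0,0,0]},
    {"delta_pos": [-10,25,0],"dr": [0,0,0]},
    {"delta_pos": [-10,25,0],"dr": [0,0,0]},
    {"delta_pos": [-10,25,0],"dr": [0,0,0]},
    {"delta_pos": [0,0,0],"dr": [0,0,0]}
  ],
  "grip": 0.6
}}

```text
time_s: 12.5
position: [0.4376, 0.0467, 0.2041]
tool_rot: [[-0.043, -0.999, -0.0], [-0.999, 0.043, 0.001], [-0.0, 0.0, -1.0]]
ft_force: [-0.2, -0.5, -0.5]
grip_width: 0.0511
```

```bash
cat >> h.py <<'E'
def plates(im,box=(340,200,480,300)):
    hsv=cv2.cvtColor(im,cv2.COLOR_BGR2HSV); x0,y0,x1,y1=box
    dark=(im.max(2)<75).astype(np.uint8)*255; org=cv2.inRange(hsv,(8,150,90),(20,255,255))
    k=np.zeros_like(dark); k[y0:y1,x0:x1]=(dark|org)[y0:y1,x0:x1]
    n,l,st,_=cv2.connectedComponentsWithStats(k)
    for i in range(1,n):
        if st[i,4]<250: continue
        m=(l==i); o=np.argwhere(m&(org>0))
        if len(o)<15: continue
        cs,_=cv2.findContours(m.astype(np.uint8),cv2.RETR_EXTERNAL,cv2.CHAIN_APPROX_NONE)
        c=max(cs,key=cv2.contourArea)[:,0,:]
        W=np.array([onz("top",u,v,.012)[:2] for u,v in c]); oc=np.mean([onz("top",u,v,.012)[:2] for v,u in o],0)
        r=cv2.minAreaRect((W*1000).astype(np.float32)); ctr=np.array(r[0])/1000
        B=cv2.boxPoints(r)/1000; e=[B[1]-B[0],B[2]-B[1]]; ax=max(e,key=np.linalg.norm); ax/=np.linalg.norm(ax)
        if ax@(oc-ctr)<0: ax=-ax
        print("plate px",c.mean(0).round(),"ctr",ctr.round(4),"size",np.round(r[1]),"yaw",np.degrees(np.arctan2(ax[1],ax[0])).round(1))
E
python3 - <<'E'
from h import *
a=shot("top","t3");b=shot("side","s3")
plates(a)
o=np.vstack([cv2.resize(a[110:320,200:480],(800,600),interpolation=cv2.INTER_CUBIC)])
cv2.imwrite("pics/m4.png",o)
E
```

```text
plate px [372. 233.] ctr [ 0.4175 -0.193 ] size [61. 98.] yaw -53.4
plate px [435. 235.] ctr [ 0.4073 -0.3776] size [97. 64.] yaw 48.2
```

View pics/m4.png

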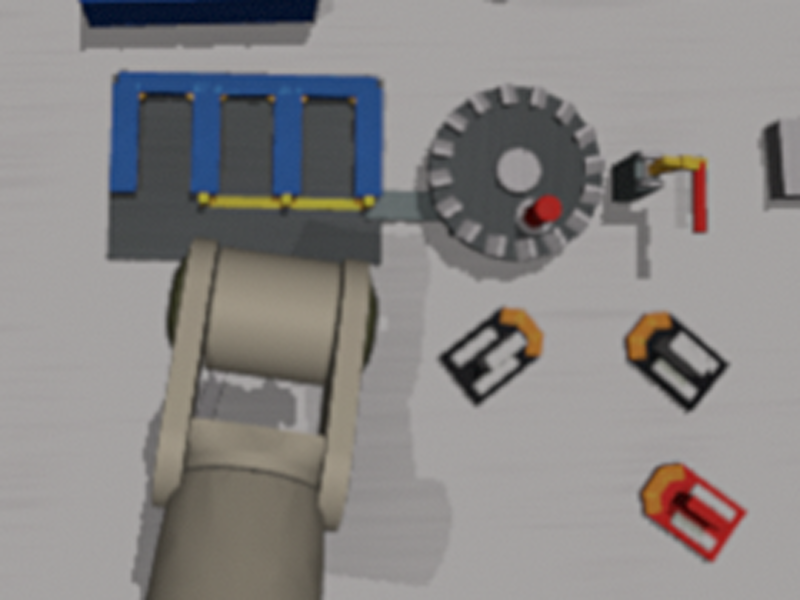

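Call:
{"api": "arm_command", "payload": {
  "steps": [
    {"delta_pos": [-1.7,-20,0],"dr": [0,0,-4.24]},
    {"delta_pos": [-1.7,-20,0],"dr": [0,0,-4.24]},
    {"delta_pos": [-1.7,-20,0],"dr": [0,0,-4.24]},
    {"delta_pos": [-1.7,-20,0],"dr": [0,0,-4.24]},
    {"delta_pos": [-1.7,-20,0],"dr": [0,0,-4.24]},
    {"delta_pos": [-1.7,-20,0],"dr": [0,0,-4.24]},
    {"delta_pos": [-1.7,-20,0],"dr": [0,0,-4.24]},
    {"delta_pos": [-1.7,-20,0],"dr": [0,0,-4.24]},
    {"delta_pos": [-1.7,-20,0],"dr": [0,0,-4.24]},
    {"delta_pos": [-1.7,-20,0],"dr": [0,0,-4.24]},
    {"delta_pos": [-1.7,-20,0],"dr": [0,0,-4.24]},
    {"delta_pos": [-1.7,-20,0],"dr": [0,0,-4.24]},
    {"delta_pos": [0,0,-12],"dr": [0,0,0]},
    {"delta_pos": [0,0,-12],"dr": [0,0,0]},
    {"delta_pos": [0,0,-12],"dr": [0,0,0]},
    {"delta_pos": [0,0,-12],"dr": [0,0,0]},
    {"delta_pos": [0,0,-12],"dr": [0,0,0]},
    {"delta_pos": [0,0,-12],"dr": [0,0,0]},
    {"delta_pos": [0,0,0],"dr": [0,0,0]}
  ]
}}

```text
time_s: 14.5
position: [0.4179, -0.196, 0.1308]
tool_rot: [[-0.805, -0.594, -0.002], [-0.594, 0.805, 0.001], [0.001, 0.002, -1.0]]
ft_force: [0.4, -0.2, 0.0]
grip_width: 0.0514
```

```bash
python3 - <<'E'
from h import *
b=shot("side","s4")
u,v=proj("side",[.4175,-.193,.05]).astype(int); print(u,v, env.observe()["q"])
cv2.imwrite("pics/m5.png",cv2.resize(b[v-60:v+50,u-70:u+70],None,fx=5,fy=5,interpolation=cv2.INTER_CUBIC))
E
```

```text
352 184 [-3.98567247e+01  2.11663973e+01  9.86713026e+01 -7.50941524e-03
  6.02251290e+01  1.03698291e+02]
```

View pics/m5.png

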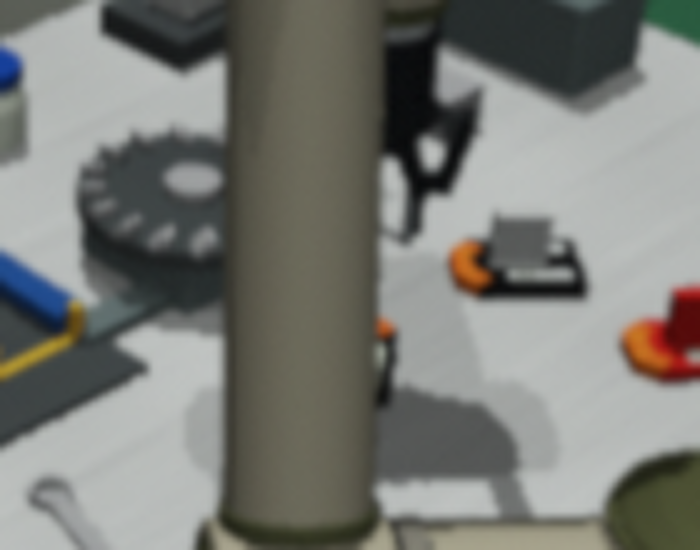

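Call:
{"api": "arm_command", "payload": {
  "steps": [
    {"delta_pos": [0,2,-12],"dr": [0,0,0]},
    {"delta_pos": [0,0,-12],"dr": [0,0,0]},
    {"delta_pos": [0,0,-12],"dr": [0,0,0]},
    {"delta_pos": [0,0,-12],"dr": [0,0,0]},
    {"delta_pos": [0,0,-10],"dr": [0,0,0]},
    {"delta_pos": [0,0,-10],"dr": [0,0,0]},
    {"delta_pos": [0,0,-9],"dr": [0,0,0]},
    {"delta_pos": [0,0,-8],"dr": [0,0,0]},
    {"delta_pos": [0,0,0],"dr": [0,0,0]},
    {"delta_pos": [0,0,0],"dr": [0,0,0]}
  ]
}}

```text
time_s: 15.55
position: [0.4185, -0.1934, 0.0469]
tool_rot: [[-0.804, -0.595, -0.0], [-0.595, 0.804, 0.0], [-0.0, 0.0, -1.0]]
ft_force: [0.0, 0.0, 0.9]
grip_width: 0.051
```

Call:
{"api": "arm_command", "payload": {
  "steps": [
    {"delta_pos": [0,0,0],"dr": [0,0,0]},
    {"delta_pos": [0,0,0],"dr": [0,0,0]},
    {"delta_pos": [0,0,0],"dr": [0,0,0]},
    {"delta_pos": [0,0,0],"dr": [0,0,0]},
    {"delta_pos": [0,0,0],"dr": [0,0,0]},
    {"delta_pos": [0,0,0],"dr": [0,0,0]}
  ],
  "grip": 0,
  "squeeze": 60
}}

```text
time_s: 16.15
position: [0.4185, -0.1934, 0.0473]
tool_rot: [[-0.804, -0.595, 0.001], [-0.595, 0.804, -0.0], [-0.0, -0.001, -1.0]]
ft_force: [0.0, 1.1, 5.8]
grip_width: 0.0131
```

```bash
python3 - <<'E'
from h import *
im=cv2.imread("pics/t3_raw.png").astype(float)
bl=im[:,:,0]-im[:,:,2]   # blueness
pts={0:[],1:[],2:[]}
for v in range(148,174,2):
    p=bl[v-1:v+2,236:340].mean(0); t=(np.percentile(p,90)+np.percentile(p,10))/2
    s=p>t; e=[i+(t-p[i])/(p[i+1]-p[i]) for i in range(len(p)-1) if s[i]!=s[i+1]]
    if len(e)==8:
        for k in range(3): pts[k].append([onz("top",236+e[1+2*k],v,.026),onz("top",236+e[2+2*k],v,.026)])
for k in pts:
    if not pts[k]: continue
    A=np.array(pts[k]); m=A.mean(1); f=np.polyfit(m[:,0],m[:,1],1)
    print("slot",3-k,len(A),"gap",np.linalg.norm(A[:,0]-A[:,1],axis=1).mean().round(4),"yaw",np.degrees(np.arctan(f[0])).round(2),"y@x=.6,.55",np.polyval(f,.6).round(4),np.polyval(f,.55).round(4),"x",m[:,0].min().round(3),m[:,0].max().round(3))
# vertical profile through walls: front(mouth) and back edges
for u in (243,270,299,327):
    p=bl[125:190,u-1:u+2].mean(1); t=p.max()/2; i=np.where(p>t)[0]; 
    a=i[0]-1+(t-p[i[0]-1])/(p[i[0]]-p[i[0]-1]); b=i[-1]+(t-p[i[-1]])/(p[i[-1]+1]-p[i[-1]])
    print(u,onz("top",u,125+b,.026).round(4),onz("top",u,125+a,.026).round(4))
E
```

```text
slot 3 13 gap 0.0555 yaw -2.33 y@x=.6,.55 0.1419 0.144 x 0.603 0.674
slot 2 13 gap 0.0552 yaw -2.38 y@x=.6,.55 0.058 0.0601 x 0.601 0.672
slot 1 13 gap 0.055 yaw -2.44 y@x=.6,.55 -0.0259 -0.0237 x 0.599 0.67
243 [0.5897 0.1826 0.026 ] [0.7148 0.1809 0.026 ]
270 [0.5892 0.1038 0.026 ] [0.7112 0.1014 0.026 ]
299 [0.5854 0.0193 0.026 ] [0.7077 0.016  0.026 ]
327 [ 0.5814 -0.0624  0.026 ] [ 0.7042 -0.0665  0.026 ]
```

Call:
{"api": "arm_command", "payload": {
  "steps": [
    {"delta_pos": [0,0,5],"dr": [0,0,0]},
    {"delta_pos": [0,0,10],"dr": [0,0,0]},
    {"delta_pos": [0,0,15],"dr": [0,0,0]},
    {"delta_pos": [0,0,15],"dr": [0,0,0]},
    {"delta_pos": [0,0,15],"dr": [0,0,0]},
    {"delta_pos": [0,0,0],"dr": [0,0,0]},
    {"delta_pos": [0,0,0],"dr": [0,0,0]}
  ]
}}

```text
time_s: 16.85
position: [0.4183, -0.1932, 0.107]
tool_rot: [[-0.804, -0.595, 0.0], [-0.595, 0.804, -0.0], [-0.0, -0.0, -1.0]]
ft_force: [-0.0, -1.1, -3.1]
grip_width: 0.013
```

Call:
{"api": "arm_command", "payload": {
  "steps": [
    {"delta_pos": [6.7,15.9,0],"dr": [0,0,3.2]},
    {"delta_pos": [6.7,15.9,0],"dr": [0,0,3.2]},
    {"delta_pos": [6.7,15.9,0],"dr": [0,0,3.2]},
    {"delta_pos": [6.7,15.9,0],"dr": [0,0,3.2]},
    {"delta_pos": [6.7,15.9,0],"dr": [0,0,3.2]},
    {"delta_pos": [6.7,15.9,0],"dr": [0,0,3.2]},
    {"delta_pos": [6.7,15.9,0],"dr": [0,0,3.2]},
    {"delta_pos": [6.7,15.9,0],"dr": [0,0,3.2]},
    {"delta_pos": [6.7,15.9,0],"dr": [0,0,3.2]},
    {"delta_pos": [6.7,15.9,0],"dr": [0,0,3.2]},
    {"delta_pos": [6.7,15.9,0],"dr": [0,0,3.2]},
    {"delta_pos": [6.7,15.9,0],"dr": [0,0,3.2]},
    {"delta_pos": [6.7,15.9,0],"dr": [0,0,3.2]},
    {"delta_pos": [6.7,15.9,0],"dr": [0,0,3.2]},
    {"delta_pos": [6.7,15.9,0],"dr": [0,0,3.2]},
    {"delta_pos": [6.7,15.9,0],"dr": [0,0,3.2]},
    {"delta_pos": [0,0,-10],"dr": [0,0,0]},
    {"delta_pos": [0,0,-10],"dr": [0,0,0]},
    {"delta_pos": [0,0,0],"dr": [0,0,0]},
    {"delta_pos": [0,0,0],"dr": [0,0,0]}
  ]
}}

```text
time_s: 18.85
position: [0.5252, 0.0605, 0.0863]
tool_rot: [[-0.041, -0.999, -0.002], [-0.999, 0.041, 0.0], [-0.0, 0.002, -1.0]]
ft_force: [-0.4, -0.3, -2.5]
grip_width: 0.0132
```

```bash
python3 - <<'E'
from h import *
b=shot("side","s5");a=shot("top","t5")
u,v=proj("side",[.58,.06,.03]).astype(int)
B=cv2.resize(b[v-55:v+45,u-65:u+65],(520,400),interpolation=cv2.INTER_CUBIC)
u,v=proj("top",[.58,.06,.03]).astype(int)
A=cv2.resize(a[v-50:v+50,u-35:u+35],(280,400),interpolation=cv2.INTER_CUBIC)
cv2.imwrite("pics/m6.png",np.hstack([B,A]))
E
```

```text
(no output)
```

View pics/m6.png

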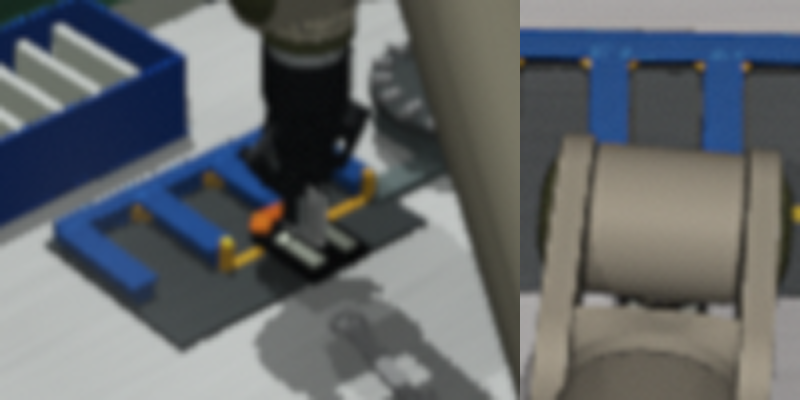

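Call:
{"api": "arm_command", "payload": {
  "steps": [
    {"delta_pos": [0,0.5,-8],"dr": [0,0,0]},
    {"delta_pos": [0,0,-8],"dr": [0,0,0]},
    {"delta_pos": [0,0,-8],"dr": [0,0,0]},
    {"delta_pos": [0,0,-5],"dr": [0,0,0]},
    {"delta_pos": [0,0,-2],"dr": [0,0,0]},
    {"delta_pos": [0,0,0],"dr": [0,0,0]},
    {"delta_pos": [0,0,0],"dr": [0,0,0]}
  ]
}}

```text
time_s: 19.65
position: [0.5258, 0.0616, 0.0561]
tool_rot: [[-0.04, -0.999, 0.0], [-0.999, 0.04, -0.0], [-0.0, -0.0, -1.0]]
ft_force: [-0.4, -0.6, -3.1]
grip_width: 0.0131
```

Call:
{"api": "arm_command", "payload": {
  "steps": [
    {"delta_pos": [3,-0.12,0],"dr": [0,0,0]},
    {"delta_pos": [4,-0.16,0],"dr": [0,0,0]},
    {"delta_pos": [4,-0.17,0],"dr": [0,0,0]},
    {"delta_pos": [4,-0.17,0],"dr": [0,0,0]},
    {"delta_pos": [4,-0.17,0],"dr": [0,0,0]},
    {"delta_pos": [4,-0.17,0],"dr": [0,0,0]},
    {"delta_pos": [4,-0.17,0],"dr": [0,0,0]},
    {"delta_pos": [0,0,0],"dr": [0,0,0]}
  ]
}}

```text
time_s: 20.45
position: [0.5531, 0.0604, 0.0559]
tool_rot: [[-0.04, -0.999, 0.0], [-0.999, 0.04, -0.0], [0.0, -0.0, -1.0]]
ft_force: [0.4, -0.6, -2.4]
grip_width: 0.0133
```

Call:
{"api": "arm_command", "payload": {
  "steps": [
    {"delta_pos": [0,-0.3,-1.4],"dr": [0,0,0]},
    {"delta_pos": [4,-0.17,0],"dr": [0,0,0]},
    {"delta_pos": [6,-0.25,0],"dr": [0,0,0]},
    {"delta_pos": [6,-0.25,0],"dr": [0,0,0]},
    {"delta_pos": [6,-0.25,0],"dr": [0,0,0]},
    {"delta_pos": [6,-0.25,0],"dr": [0,0,0]},
    {"delta_pos": [0,0,0],"dr": [0,0,0]}
  ]
}}

```text
time_s: 21.15
position: [0.5815, 0.0589, 0.0545]
tool_rot: [[-0.04, -0.999, 0.001], [-0.999, 0.04, -0.0], [0.0, -0.001, -1.0]]
ft_force: [0.5, -0.1, -2.5]
grip_width: 0.013
```

Call:
{"api": "arm_command", "payload": {
  "steps": [
    {"delta_pos": [6,-0.25,0],"dr": [0,0,0]},
    {"delta_pos": [6,-0.25,0],"dr": [0,0,0]},
    {"delta_pos": [6,-0.25,0],"dr": [0,0,0]},
    {"delta_pos": [6,-0.25,0],"dr": [0,0,0]},
    {"delta_pos": [6,-0.25,0],"dr": [0,0,0]},
    {"delta_pos": [6,-0.25,0],"dr": [0,0,0]},
    {"delta_pos": [6,-0.25,0],"dr": [0,0,0]},
    {"delta_pos": [4,-0.17,0],"dr": [0,0,0]},
    {"delta_pos": [0,0,0],"dr": [0,0,0]}
  ]
}}

```text
time_s: 22.05
position: [0.6271, 0.057, 0.0544]
tool_rot: [[-0.04, -0.999, 0.0], [-0.999, 0.04, -0.0], [-0.0, -0.0, -1.0]]
ft_force: [-0.4, -0.4, -3.0]
grip_width: 0.0135
```

Call:
{"api": "arm_command", "payload": {
  "steps": [
    {"delta_pos": [4,-0.17,-0.5],"dr": [0,0,0]},
    {"delta_pos": [3,-0.12,0],"dr": [0,0,0]},
    {"delta_pos": [2,-0.08,0],"dr": [0,0,0]},
    {"delta_pos": [1.5,-0.06,0],"dr": [0,0,0]},
    {"delta_pos": [1.5,-0.06,0],"dr": [0,0,0]},
    {"delta_pos": [0,0,0],"dr": [0,0,0]}
  ]
}}

```text
time_s: 22.65
position: [0.6383, 0.0566, 0.0539]
tool_rot: [[-0.04, -0.999, -0.001], [-0.999, 0.04, 0.0], [-0.0, 0.001, -1.0]]
ft_force: [-2.4, 0.8, -2.3]
grip_width: 0.0131
```

Call:
{"api": "arm_command", "payload": {
  "steps": [
    {"delta_pos": [1.5,-0.06,0],"dr": [0,0,0]},
    {"delta_pos": [1.5,-0.06,0],"dr": [0,0,0]},
    {"delta_pos": [0,0,0],"dr": [0,0,0]}
  ]
}}

```text
time_s: 22.95
position: [0.6387, 0.0567, 0.0539]
tool_rot: [[-0.04, -0.999, -0.008], [-0.999, 0.04, 0.0], [0.0, 0.008, -1.0]]
ft_force: [-14.8, -0.1, 5.5]
grip_width: 0.013
```

Call:
{"api": "arm_command", "payload": {
  "steps": [
    {"delta_pos": [0,0,0],"dr": [0,0,0]},
    {"delta_pos": [0,0,0],"dr": [0,0,0]},
    {"delta_pos": [0,0,0],"dr": [0,0,0]},
    {"delta_pos": [0,0,0],"dr": [0,0,0]},
    {"delta_pos": [-1.5,0,0],"dr": [0,0,0]},
    {"delta_pos": [0,0,8],"dr": [0,0,0]},
    {"delta_pos": [0,0,15],"dr": [0,0,0]},
    {"delta_pos": [0,0,20],"dr": [0,0,0]},
    {"delta_pos": [0,0,25],"dr": [0,0,0]},
    {"delta_pos": [0,0,30],"dr": [0,0,0]},
    {"delta_pos": [0,0,30],"dr": [0,0,0]},
    {"delta_pos": [-15,0,0],"dr": [0,0,0]},
    {"delta_pos": [-25,0,0],"dr": [0,0,0]},
    {"delta_pos": [-30,0,0],"dr": [0,0,0]},
    {"delta_pos": [-30,0,0],"dr": [0,0,0]},
    {"delta_pos": [-30,0,0],"dr": [0,0,0]},
    {"delta_pos": [-30,0,0],"dr": [0,0,0]},
    {"delta_pos": [-30,0,0],"dr": [0,0,0]},
    {"delta_pos": [0,0,0],"dr": [0,0,0]}
  ],
  "grip": 0.45
}}

```text
time_s: 24.85
position: [0.4473, 0.0568, 0.1827]
tool_rot: [[-0.04, -0.999, -0.001], [-0.999, 0.04, 0.0], [-0.0, 0.001, -1.0]]
ft_force: [0.0, -0.5, 0.2]
grip_width: 0.0383
```

```bash
python3 - <<'E'
from h import *
a=shot("top","t6");plates(a)
cv2.imwrite("pics/m7.png",cv2.resize(a[110:320,200:480],(800,600),interpolation=cv2.INTER_CUBIC))
E
```

```text
plate px [435. 235.] ctr [ 0.4072 -0.3775] size [97. 64.] yaw 48.2
```

View pics/m7.png

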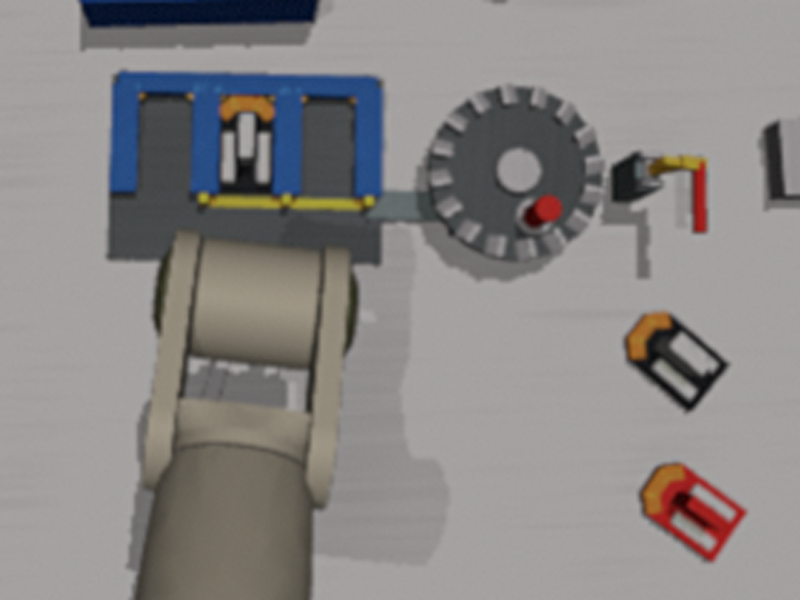

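Call:
{"api": "arm_command", "payload": {
  "steps": [
    {"delta_pos": [-2.2,-24.1,0],"dr": [0,0,2.8]},
    {"delta_pos": [-2.2,-24.1,0],"dr": [0,0,2.8]},
    {"delta_pos": [-2.2,-24.1,0],"dr": [0,0,2.8]},
    {"delta_pos": [-2.2,-24.1,0],"dr": [0,0,2.8]},
    {"delta_pos": [-2.2,-24.1,0],"dr": [0,0,2.8]},
    {"delta_pos": [-2.2,-24.1,0],"dr": [0,0,2.8]},
    {"delta_pos": [-2.2,-24.1,0],"dr": [0,0,2.8]},
    {"delta_pos": [-2.2,-24.1,0],"dr": [0,0,2.8]},
    {"delta_pos": [-2.2,-24.1,0],"dr": [0,0,2.8]},
    {"delta_pos": [-2.2,-24.1,0],"dr": [0,0,2.8]},
    {"delta_pos": [-2.2,-24.1,0],"dr": [0,0,2.8]},
    {"delta_pos": [-2.2,-24.1,0],"dr": [0,0,2.8]},
    {"delta_pos": [-2.2,-24.1,0],"dr": [0,0,2.8]},
    {"delta_pos": [-2.2,-24.1,0],"dr": [0,0,2.8]},
    {"delta_pos": [-2.2,-24.1,0],"dr": [0,0,2.8]},
    {"delta_pos": [-2.2,-24.1,0],"dr": [0,0,2.8]},
    {"delta_pos": [-2.2,-24.1,0],"dr": [0,0,2.8]},
    {"delta_pos": [-2.2,-24.1,0],"dr": [0,0,2.8]},
    {"delta_pos": [0,0,0],"dr": [0,0,0]},
    {"delta_pos": [0,0,0],"dr": [0,0,0]}
  ],
  "grip": 0.6
}}

```text
time_s: 26.9
position: [0.4108, -0.3778, 0.1819]
tool_rot: [[0.744, -0.669, 0.0], [-0.669, -0.744, 0.0], [0.0, -0.0, -1.0]]
ft_force: [0.4, 0.5, 0.2]
grip_width: 0.0511
```

```bash
python3 - <<'E'
from h import *
b=shot("side","s7")
u,v=proj("side",[.407,-.3775,.05]).astype(int); print(u,v)
cv2.imwrite("pics/m8.png",cv2.resize(b[v-60:v+40,u-60:u+60],None,fx=5,fy=5,interpolation=cv2.INTER_CUBIC))
E
```

```text
386 167
```

View pics/m8.png

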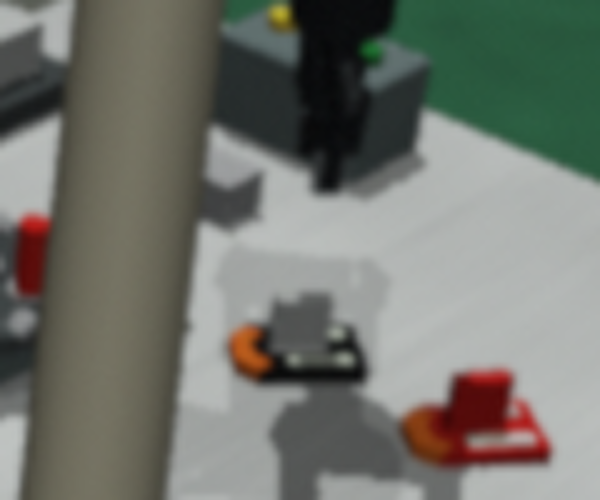

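Call:
{"api": "arm_command", "payload": {
  "steps": [
    {"delta_pos": [-3.5,0,-12],"dr": [0,0,0]},
    {"delta_pos": [0,0,-14],"dr": [0,0,0]},
    {"delta_pos": [0,0,-14],"dr": [0,0,0]},
    {"delta_pos": [0,0,-14],"dr": [0,0,0]},
    {"delta_pos": [0,0,-14],"dr": [0,0,0]},
    {"delta_pos": [0,0,-14],"dr": [0,0,0]},
    {"delta_pos": [0,0,-14],"dr": [0,0,0]},
    {"delta_pos": [0,0,-12],"dr": [0,0,0]},
    {"delta_pos": [0,0,-10],"dr": [0,0,0]},
    {"delta_pos": [0,0,-9],"dr": [0,0,0]},
    {"delta_pos": [0,0,-8],"dr": [0,0,0]},
    {"delta_pos": [0,0,0],"dr": [0,0,0]},
    {"delta_pos": [0,0,0],"dr": [0,0,0]}
  ]
}}

```text
time_s: 28.25
position: [0.4071, -0.3774, 0.0471]
tool_rot: [[0.744, -0.668, 0.0], [-0.668, -0.744, -0.0], [0.0, 0.0, -1.0]]
ft_force: [0.6, -0.4, 1.2]
grip_width: 0.0508
```

Call:
{"api": "arm_command", "payload": {
  "steps": [
    {"delta_pos": [0,0,0],"dr": [0,0,0]},
    {"delta_pos": [0,0,0],"dr": [0,0,0]},
    {"delta_pos": [0,0,0],"dr": [0,0,0]},
    {"delta_pos": [0,0,0],"dr": [0,0,0]},
    {"delta_pos": [0,0,0],"dr": [0,0,0]},
    {"delta_pos": [0,0,0],"dr": [0,0,0]}
  ],
  "grip": 0,
  "squeeze": 60
}}

```text
time_s: 28.85
position: [0.4073, -0.3778, 0.0476]
tool_rot: [[0.744, -0.668, 0.001], [-0.668, -0.744, -0.001], [0.002, 0.0, -1.0]]
ft_force: [1.0, -0.6, 4.9]
grip_width: 0.0133
```

Call:
{"api": "arm_command", "payload": {
  "steps": [
    {"delta_pos": [0,0,5],"dr": [0,0,0]},
    {"delta_pos": [0,0,10],"dr": [0,0,0]},
    {"delta_pos": [0,0,15],"dr": [0,0,0]},
    {"delta_pos": [0,0,15],"dr": [0,0,0]},
    {"delta_pos": [0,0,15],"dr": [0,0,0]},
    {"delta_pos": [0,0,0],"dr": [0,0,0]},
    {"delta_pos": [0,0,0],"dr": [0,0,0]}
  ]
}}

```text
time_s: 29.55
position: [0.4068, -0.3771, 0.1068]
tool_rot: [[0.744, -0.668, -0.0], [-0.668, -0.744, 0.0], [-0.0, -0.0, -1.0]]
ft_force: [-0.0, 0.9, -3.7]
grip_width: 0.0131
```

Call:
{"api": "arm_command", "payload": {
  "steps": [
    {"delta_pos": [0,22,0],"dr": [0,0,-2.8]},
    {"delta_pos": [0,22,0],"dr": [0,0,-2.8]},
    {"delta_pos": [0,22,0],"dr": [0,0,-2.8]},
    {"delta_pos": [0,22,0],"dr": [0,0,-2.8]},
    {"delta_pos": [0,22,0],"dr": [0,0,-2.8]},
    {"delta_pos": [0,22,0],"dr": [0,0,-2.8]},
    {"delta_pos": [0,22,0],"dr": [0,0,-2.8]},
    {"delta_pos": [0,22,0],"dr": [0,0,-2.8]},
    {"delta_pos": [0,22,0],"dr": [0,0,-2.8]},
    {"delta_pos": [0,22,0],"dr": [0,0,-2.8]},
    {"delta_pos": [14.3,16.8,0],"dr": [0,0,-2.8]},
    {"delta_pos": [14.3,16.8,0],"dr": [0,0,-2.8]},
    {"delta_pos": [14.3,16.8,0],"dr": [0,0,-2.8]},
    {"delta_pos": [14.3,16.8,0],"dr": [0,0,-2.8]},
    {"delta_pos": [14.3,16.8,0],"dr": [0,0,-2.8]},
    {"delta_pos": [14.3,16.8,0],"dr": [0,0,-2.8]},
    {"delta_pos": [14.3,16.8,0],"dr": [0,0,-2.8]},
    {"delta_pos": [14.3,16.8,0],"dr": [0,0,-2.8]},
    {"delta_pos": [0,0,0],"dr": [0,0,0]},
    {"delta_pos": [0,0,0],"dr": [0,0,0]}
  ]
}}

```text
time_s: 31.55
position: [0.5208, -0.0227, 0.1061]
tool_rot: [[-0.038, -0.999, -0.002], [-0.999, 0.038, 0.0], [-0.0, 0.002, -1.0]]
ft_force: [-0.5, 0.1, -3.1]
grip_width: 0.013
```

Call:
{"api": "arm_command", "payload": {
  "steps": [
    {"delta_pos": [0,0,-10],"dr": [0,0,0]},
    {"delta_pos": [0,0,-10],"dr": [0,0,0]},
    {"delta_pos": [0,0,-10],"dr": [0,0,0]},
    {"delta_pos": [0,0,-8],"dr": [0,0,0]},
    {"delta_pos": [0,0,-8],"dr": [0,0,0]},
    {"delta_pos": [0,0,-4],"dr": [0,0,0]},
    {"delta_pos": [0,0,-1],"dr": [0,0,0]},
    {"delta_pos": [0,0,0],"dr": [0,0,0]},
    {"delta_pos": [0,0,0],"dr": [0,0,0]}
  ]
}}

```text
time_s: 32.45
position: [0.5216, -0.023, 0.0563]
tool_rot: [[-0.04, -0.999, 0.001], [-0.999, 0.04, -0.0], [0.0, -0.001, -1.0]]
ft_force: [0.3, 0.0, -3.1]
grip_width: 0.0131
```

Height 0.0563 → underside ≈ 8.7 mm (grasp at 47.6). Lower 1.5 mm and slide in.

Call:
{"api": "arm_command", "payload": {
  "steps": [
    {"delta_pos": [0,0.4,-1.5],"dr": [0,0,0]},
    {"delta_pos": [3,-0.12,0],"dr": [0,0,0]},
    {"delta_pos": [4,-0.16,0],"dr": [0,0,0]},
    {"delta_pos": [4,-0.17,0],"dr": [0,0,0]},
    {"delta_pos": [4,-0.17,0],"dr": [0,0,0]},
    {"delta_pos": [4,-0.17,0],"dr": [0,0,0]},
    {"delta_pos": [4,-0.17,0],"dr": [0,0,0]},
    {"delta_pos": [4,-0.17,0],"dr": [0,0,0]},
    {"delta_pos": [4,-0.17,0],"dr": [0,0,0]},
    {"delta_pos": [4,-0.17,0],"dr": [0,0,0]},
    {"delta_pos": [0,0,0],"dr": [0,0,0]}
  ]
}}

```text
time_s: 33.55
position: [0.5569, -0.0241, 0.0545]
tool_rot: [[-0.04, -0.999, 0.0], [-0.999, 0.04, -0.0], [0.0, -0.0, -1.0]]
ft_force: [0.4, 0.1, -3.2]
grip_width: 0.0132
```

Call:
{"api": "arm_command", "payload": {
  "steps": [
    {"delta_pos": [5,-0.2,0],"dr": [0,0,0]},
    {"delta_pos": [6,-0.25,0],"dr": [0,0,0]},
    {"delta_pos": [6,-0.25,0],"dr": [0,0,0]},
    {"delta_pos": [6,-0.25,0],"dr": [0,0,0]},
    {"delta_pos": [6,-0.25,0],"dr": [0,0,0]},
    {"delta_pos": [6,-0.25,0],"dr": [0,0,0]},
    {"delta_pos": [6,-0.25,0],"dr": [0,0,0]},
    {"delta_pos": [6,-0.25,0],"dr": [0,0,0]},
    {"delta_pos": [6,-0.25,0],"dr": [0,0,0]},
    {"delta_pos": [6,-0.25,0],"dr": [0,0,0]},
    {"delta_pos": [4,-0.2,0],"dr": [0,0,0]},
    {"delta_pos": [0,0,0],"dr": [0,0,0]}
  ]
}}

```text
time_s: 34.75
position: [0.6199, -0.0267, 0.0544]
tool_rot: [[-0.04, -0.999, 0.0], [-0.999, 0.04, -0.0], [0.0, -0.0, -1.0]]
ft_force: [0.7, -0.1, -2.9]
grip_width: 0.0135
```

Call:
{"api": "arm_command", "payload": {
  "steps": [
    {"delta_pos": [4,-0.17,0],"dr": [0,0,0]},
    {"delta_pos": [3,-0.12,0],"dr": [0,0,0]},
    {"delta_pos": [2,-0.08,0],"dr": [0,0,0]},
    {"delta_pos": [1.5,-0.06,0],"dr": [0,0,0]},
    {"delta_pos": [1.5,-0.06,0],"dr": [0,0,0]},
    {"delta_pos": [0,0,0],"dr": [0,0,0]}
  ]
}}

```text
time_s: 35.35
position: [0.6315, -0.0272, 0.0545]
tool_rot: [[-0.04, -0.999, 0.0], [-0.999, 0.04, -0.0], [0.0, -0.0, -1.0]]
ft_force: [-0.1, 0.5, -3.4]
grip_width: 0.0131
```

Call:
{"api": "arm_command", "payload": {
  "steps": [
    {"delta_pos": [1.5,-0.06,0],"dr": [0,0,0]},
    {"delta_pos": [1.5,-0.06,0],"dr": [0,0,0]},
    {"delta_pos": [0,0,0],"dr": [0,0,0]}
  ]
}}

```text
time_s: 35.65
position: [0.6346, -0.0273, 0.0545]
tool_rot: [[-0.04, -0.999, 0.0], [-0.999, 0.04, -0.0], [0.0, -0.0, -1.0]]
ft_force: [-0.5, 0.1, -3.8]
grip_width: 0.0128
```

Call:
{"api": "arm_command", "payload": {
  "steps": [
    {"delta_pos": [1.5,-0.06,-0.3],"dr": [0,0,0]},
    {"delta_pos": [1.5,-0.06,0],"dr": [0,0,0]},
    {"delta_pos": [0,0,0],"dr": [0,0,0]}
  ]
}}

```text
time_s: 35.95
position: [0.6362, -0.0272, 0.054]
tool_rot: [[-0.04, -0.999, -0.004], [-0.999, 0.04, 0.0], [-0.0, 0.004, -1.0]]
ft_force: [-6.7, 0.0, -1.2]
grip_width: 0.0135
```

Call:
{"api": "arm_command", "payload": {
  "steps": [
    {"delta_pos": [1,-0.06,0],"dr": [0,0,0]},
    {"delta_pos": [0.5,0,0],"dr": [0,0,0]},
    {"delta_pos": [0,0,0],"dr": [0,0,0]}
  ]
}}

```text
time_s: 36.25
position: [0.6364, -0.0272, 0.054]
tool_rot: [[-0.04, -0.999, -0.007], [-0.999, 0.04, 0.001], [-0.0, 0.007, -1.0]]
ft_force: [-12.3, 0.0, 4.1]
grip_width: 0.0129
```

Call:
{"api": "arm_command", "payload": {
  "steps": [
    {"delta_pos": [0,0,0],"dr": [0,0,0]},
    {"delta_pos": [0,0,0],"dr": [0,0,0]},
    {"delta_pos": [0,0,0],"dr": [0,0,0]},
    {"delta_pos": [0,0,0],"dr": [0,0,0]},
    {"delta_pos": [-1.5,0,0],"dr": [0,0,0]},
    {"delta_pos": [0,0,8],"dr": [0,0,0]},
    {"delta_pos": [0,0,15],"dr": [0,0,0]},
    {"delta_pos": [0,0,20],"dr": [0,0,0]},
    {"delta_pos": [0,0,25],"dr": [0,0,0]},
    {"delta_pos": [0,0,30],"dr": [0,0,0]},
    {"delta_pos": [0,0,30],"dr": [0,0,0]},
    {"delta_pos": [-15,0,0],"dr": [0,0,0]},
    {"delta_pos": [-25,0,0],"dr": [0,0,0]},
    {"delta_pos": [-30,0,0],"dr": [0,0,0]},
    {"delta_pos": [-30,0,0],"dr": [0,0,0]},
    {"delta_pos": [-30,0,0],"dr": [0,0,0]},
    {"delta_pos": [-30,0,0],"dr": [0,0,0]},
    {"delta_pos": [-30,0,0],"dr": [0,0,0]},
    {"delta_pos": [0,0,0],"dr": [0,0,0]}
  ],
  "grip": 0.45
}}

```text
time_s: 38.15
position: [0.4446, -0.027, 0.1829]
tool_rot: [[-0.04, -0.999, -0.001], [-0.999, 0.04, 0.0], [-0.0, 0.001, -1.0]]
ft_force: [0.5, 1.0, -0.1]
grip_width: 0.0382
```

```bash
cat >> h.py <<'E'
def noses(im,box=(240,135,340,200)):
    hsv=cv2.cvtColor(im,cv2.COLOR_BGR2HSV); x0,y0,x1,y1=box
    m=cv2.inRange(hsv,(8,150,90),(20,255,255)); k=np.zeros_like(m);k[y0:y1,x0:x1]=m[y0:y1,x0:x1]
    n,l,st,c=cv2.connectedComponentsWithStats(k)
    for i in range(1,n):
        if st[i,4]>25: print("nose px",c[i].round(1),st[i],onz("top",*c[i],.018).round(4))
E
python3 - <<'E'
from h import *
a=shot("top","t8");noses(a);plates(a,(0,60,560,420))
cv2.imwrite("pics/m9.png",cv2.resize(a,(784,588),interpolation=cv2.INTER_CUBIC))
E
```

```text
nose px [286.  146.8] [278 144  17   8 109] [0.6772 0.055  0.018 ]
nose px [314.3 147.4] [306 144  18   9 108] [ 0.6738 -0.0285  0.018 ]
plate px [315. 162.] ctr [ 0.6357 -0.0227] size [ 62. 105.] yaw -1.8
```

View pics/m9.png

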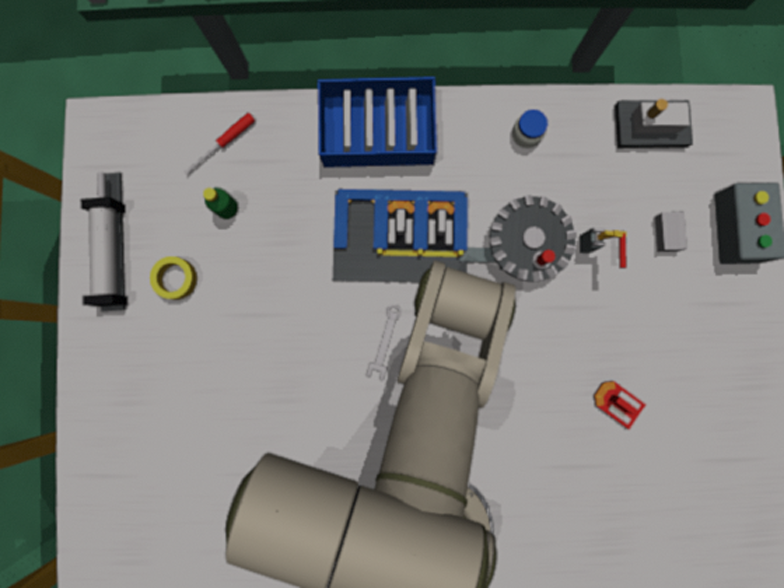

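Call:
{"api": "arm_command", "payload": {
  "steps": [
    {"delta_pos": [10.2,-20,1],"dr": [0,0,0]},
    {"delta_pos": [10.2,-20,1],"dr": [0,0,0]},
    {"delta_pos": [10.2,-20,1],"dr": [0,0,0]},
    {"delta_pos": [10.2,-20,1],"dr": [0,0,0]},
    {"delta_pos": [10.2,-20,1],"dr": [0,0,0]},
    {"delta_pos": [10.2,-20,1],"dr": [0,0,0]},
    {"delta_pos": [10.2,-20,1],"dr": [0,0,0]},
    {"delta_pos": [10.2,-20,1],"dr": [0,0,0]},
    {"delta_pos": [10.2,-20,1],"dr": [0,0,0]},
    {"delta_pos": [10.2,-20,1],"dr": [0,0,0]},
    {"delta_pos": [0,0,0],"dr": [0,0,0]},
    {"delta_pos": [0,0,-14],"dr": [0,0,0]},
    {"delta_pos": [0,0,-14],"dr": [0,0,0]},
    {"delta_pos": [0,0,-14],"dr": [0,0,0]},
    {"delta_pos": [0,0,-14],"dr": [0,0,0]},
    {"delta_pos": [0,0,-12],"dr": [0,0,0]},
    {"delta_pos": [0,0,-12],"dr": [0,0,0]},
    {"delta_pos": [0,0,-8],"dr": [0,0,0]},
    {"delta_pos": [0,0,0],"dr": [0,0,0]}
  ],
  "grip": 0.6
}}

```text
time_s: 40.1
position: [0.5491, -0.2272, 0.1032]
tool_rot: [[-0.04, -0.999, -0.002], [-0.999, 0.04, 0.001], [-0.001, 0.002, -1.0]]
ft_force: [-0.3, 0.8, 0.2]
grip_width: 0.0513
```

Call:
{"api": "arm_command", "payload": {
  "steps": [
    {"delta_pos": [0,0,0],"dr": [0,0,0]},
    {"delta_pos": [0,0,0],"dr": [0,0,0]},
    {"delta_pos": [0,0,0],"dr": [0,0,0]},
    {"delta_pos": [0,0,0],"dr": [0,0,0]},
    {"delta_pos": [0,0,0],"dr": [0,0,0]}
  ],
  "grip": 0,
  "squeeze": 30
}}

```text
time_s: 40.6
position: [0.5497, -0.2274, 0.1049]
tool_rot: [[-0.04, -0.999, 0.001], [-0.999, 0.04, -0.0], [0.0, -0.001, -1.0]]
ft_force: [-0.0, 3.1, 6.8]
grip_width: 0.0252
```

Call:
{"api": "arm_command", "payload": {
  "steps": [
    {"delta_pos": [-2.5,5.2,0],"dr": [0,0,0]},
    {"delta_pos": [-0.9,6.7,0],"dr": [0,0,0]},
    {"delta_pos": [0,6.6,0],"dr": [0,0,0]},
    {"delta_pos": [0.9,6.7,0],"dr": [0,0,0]},
    {"delta_pos": [1.9,6.4,0],"dr": [0,0,0]},
    {"delta_pos": [2.7,6.1,0],"dr": [0,0,0]},
    {"delta_pos": [3.6,5.7,0],"dr": [0,0,0]}
  ]
}}

```text
time_s: 41.3
position: [0.5542, -0.1861, 0.1044]
tool_rot: [[-0.042, -0.999, -0.002], [-0.999, 0.042, -0.004], [0.004, 0.002, -1.0]]
ft_force: [-9.2, -12.0, 2.4]
grip_width: 0.025
```

Call:
{"api": "arm_command", "payload": {
  "steps": [
    {"delta_pos": [4.3,5.1,0],"dr": [0,0,0]},
    {"delta_pos": [4.9,4.5,0],"dr": [0,0,0]},
    {"delta_pos": [5.6,3.8,0],"dr": [0,0,0]},
    {"delta_pos": [5.6,2.7,0],"dr": [0,0,0]},
    {"delta_pos": [3,1.2,0],"dr": [0,0,0]},
    {"delta_pos": [0,0,0],"dr": [0,0,0]}
  ]
}}

```text
time_s: 41.9
position: [0.5784, -0.1687, 0.1042]
tool_rot: [[-0.041, -0.999, -0.0], [-0.999, 0.041, -0.003], [0.003, 0.0, -1.0]]
ft_force: [-1.5, -8.7, -1.0]
grip_width: 0.0257
```

Call:
{"api": "arm_command", "payload": {
  "steps": [
    {"delta_pos": [1.5,1.5,0],"dr": [0,0,0]},
    {"delta_pos": [1.5,0.5,0],"dr": [0,0,0]},
    {"delta_pos": [0,0,0],"dr": [0,0,0]},
    {"delta_pos": [0,0,0],"dr": [0,0,0]}
  ]
}}

```text
time_s: 42.3
position: [0.5799, -0.1677, 0.1042]
tool_rot: [[-0.042, -0.999, -0.004], [-0.999, 0.042, -0.004], [0.005, 0.003, -1.0]]
ft_force: [-9.4, -12.6, 2.8]
grip_width: 0.0253
```

Call:
{"api": "arm_command", "payload": {
  "steps": [
    {"delta_pos": [0,0,0],"dr": [0,0,0]},
    {"delta_pos": [0,0,0],"dr": [0,0,0]},
    {"delta_pos": [0,0,0],"dr": [0,0,0]},
    {"delta_pos": [0,0,0],"dr": [0,0,0]},
    {"delta_pos": [0,0,25],"dr": [0,0,0]},
    {"delta_pos": [0,0,25],"dr": [0,0,0]},
    {"delta_pos": [0,0,25],"dr": [0,0,0]},
    {"delta_pos": [0,0,25],"dr": [0,0,0]},
    {"delta_pos": [-3.8,-20,0],"dr": [0,0,0]},
    {"delta_pos": [-3.8,-20,0],"dr": [0,0,0]},
    {"delta_pos": [-3.8,-20,0],"dr": [0,0,0]},
    {"delta_pos": [-3.8,-20,0],"dr": [0,0,0]},
    {"delta_pos": [-3.8,-20,0],"dr": [0,0,0]},
    {"delta_pos": [-3.8,-20,0],"dr": [0,0,0]},
    {"delta_pos": [-3.8,-20,0],"dr": [0,0,0]},
    {"delta_pos": [-3.8,-20,0],"dr": [0,0,0]},
    {"delta_pos": [-3.8,-20,0],"dr": [0,0,0]},
    {"delta_pos": [-3.8,-20,0],"dr": [0,0,0]},
    {"delta_pos": [0,0,0],"dr": [0,0,0]}
  ],
  "grip": 0.6
}}

```text
time_s: 44.2
position: [0.5427, -0.3677, 0.2038]
tool_rot: [[-0.043, -0.999, -0.0], [-0.999, 0.043, -0.0], [0.0, 0.0, -1.0]]
ft_force: [-0.5, 0.7, 0.2]
grip_width: 0.0512
```

```bash
python3 - <<'E'
from h import *
a=shot("top","t9");noses(a);b=shot("side","s9")
A=cv2.resize(a[120:210,230:430],(600,270),interpolation=cv2.INTER_CUBIC)
B=cv2.resize(b[110:220,220:420],(600,330),interpolation=cv2.INTER_CUBIC)
cv2.imwrite("pics/m10.png",np.vstack([A,B]))
# crank, old vs new
for f in("t0","t9"):
    h=cv2.cvtColor(cv2.imread(f"pics/{f}_raw.png"),cv2.COLOR_BGR2HSV); m=cv2.inRange(h,(0,150,80),(6,255,255))[160:190,355:405]; p=np.argwhere(m); print(f,len(p),p.mean(0)+[160,355])
    m=cv2.inRange(h,(22,120,90),(33,255,255))[172:188,240:345]; p=np.argwhere(m); print(len(p),p.min(0),p.max(0))
E
```

```text
nose px [286.  146.9] [278 144  17   8 109] [0.677  0.0551 0.018 ]
nose px [314.3 147.4] [306 144  18   9 111] [ 0.6738 -0.0287  0.018 ]
t0 65 [173.76923077 369.4       ]
248 [ 5 15] [10 87]
t9 65 [173.06153846 369.        ]
272 [ 5 15] [10 87]
```

View pics/m10.png

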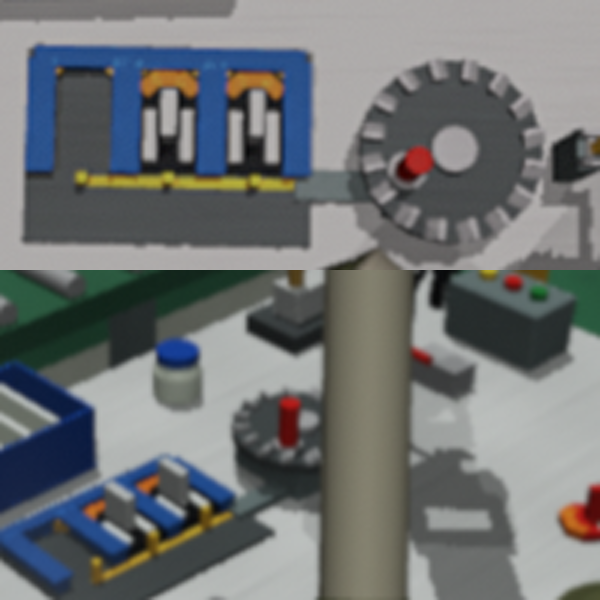

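Call:
{"api": "arm_command", "payload": {
  "steps": [
    {"delta_pos": [2,-1,-15],"dr": [0,0,0]},
    {"delta_pos": [0,0,-15],"dr": [0,0,0]},
    {"delta_pos": [0,0,-15],"dr": [0,0,0]},
    {"delta_pos": [0,0,-15],"dr": [0,0,0]},
    {"delta_pos": [0,0,-10],"dr": [0,0,0]},
    {"delta_pos": [0,0,-5],"dr": [0,0,0]},
    {"delta_pos": [0,0,0],"dr": [0,0,0]},
    {"delta_pos": [0,0,0],"dr": [0,0,0]}
  ]
}}

```text
time_s: 45.1
position: [0.5458, -0.3658, 0.1299]
tool_rot: [[-0.04, -0.999, 0.001], [-0.999, 0.04, -0.001], [0.001, -0.001, -1.0]]
ft_force: [0.6, -0.3, 0.0]
grip_width: 0.0514
```

Call:
{"api": "arm_command", "payload": {
  "steps": [
    {"delta_pos": [0,0,0],"dr": [0,0,0]},
    {"delta_pos": [0,0,0],"dr": [0,0,0]},
    {"delta_pos": [0,0,0],"dr": [0,0,0]},
    {"delta_pos": [0,0,0],"dr": [0,0,0]},
    {"delta_pos": [0,0,0],"dr": [0,0,0]},
    {"delta_pos": [0,0,0],"dr": [0,0,0]}
  ],
  "grip": 0,
  "squeeze": 25
}}

```text
time_s: 45.7
position: [0.5457, -0.3663, 0.1299]
tool_rot: [[-0.04, -0.999, 0.001], [-0.999, 0.04, -0.002], [0.001, -0.001, -1.0]]
ft_force: [-1.1, -3.7, 5.8]
grip_width: 0.0132
```

Call:
{"api": "arm_command", "payload": {
  "steps": [
    {"delta_pos": [0.2,5,3.9],"dr": [0,0,0]},
    {"delta_pos": [0.2,4.8,2.9],"dr": [0,0,0]},
    {"delta_pos": [0.2,5.2,2.4],"dr": [0,0,0]},
    {"delta_pos": [0.2,5.3,1.8],"dr": [0,0,0]},
    {"delta_pos": [0.2,5.5,1.3],"dr": [0,0,0]},
    {"delta_pos": [0.2,5.6,0.7],"dr": [0,0,0]},
    {"delta_pos": [0.2,5.7,0.1],"dr": [0,0,0]},
    {"delta_pos": [0.2,5.6,-0.5],"dr": [0,0,0]},
    {"delta_pos": [0.2,5.6,-1.1],"dr": [0,0,0]}
  ]
}}

```text
time_s: 46.6
position: [0.5476, -0.317, 0.1405]
tool_rot: [[-0.04, -0.999, 0.001], [-0.999, 0.04, -0.0], [0.0, -0.001, -1.0]]
ft_force: [2.8, -4.4, 3.4]
grip_width: 0.013
```

Call:
{"api": "arm_command", "payload": {
  "steps": [
    {"delta_pos": [0.2,5.4,-1.7],"dr": [0,0,0]},
    {"delta_pos": [0.2,5.2,-2.2],"dr": [0,0,0]},
    {"delta_pos": [0.2,4.9,-2.7],"dr": [0,0,0]},
    {"delta_pos": [0.2,4.6,-3.2],"dr": [0,0,0]},
    {"delta_pos": [0.2,4.3,-3.8],"dr": [0,0,0]},
    {"delta_pos": [0,3.9,-4.1],"dr": [0,0,0]},
    {"delta_pos": [0,3.4,-4.5],"dr": [0,0,0]},
    {"delta_pos": [0,2.9,-4.8],"dr": [0,0,0]},
    {"delta_pos": [0,2.0,-4.5],"dr": [0,0,0]},
    {"delta_pos": [0,0,0],"dr": [0,0,0]}
  ]
}}

```text
time_s: 47.6
position: [0.5493, -0.2847, 0.1133]
tool_rot: [[-0.041, -0.999, 0.006], [-0.999, 0.041, -0.01], [0.01, -0.006, -1.0]]
ft_force: [-2.1, -13.9, 24.7]
grip_width: 0.0129
```

Call:
{"api": "arm_command", "payload": {
  "steps": [
    {"delta_pos": [0,0,3],"dr": [0,0,0]},
    {"delta_pos": [0,0,0],"dr": [0,0,0]},
    {"delta_pos": [0,0,0],"dr": [0,0,0]},
    {"delta_pos": [0,0,0],"dr": [0,0,0]},
    {"delta_pos": [0,0,0],"dr": [0,0,0]},
    {"delta_pos": [0,0,20],"dr": [0,0,0]},
    {"delta_pos": [0,0,25],"dr": [0,0,0]},
    {"delta_pos": [0,0,25],"dr": [0,0,0]},
    {"delta_pos": [0,0,25],"dr": [0,0,0]},
    {"delta_pos": [-20,25,0],"dr": [0,0,0]},
    {"delta_pos": [-20,30,0],"dr": [0,0,0]},
    {"delta_pos": [-20,30,0],"dr": [0,0,0]},
    {"delta_pos": [-20,35,0],"dr": [0,0,0]},
    {"delta_pos": [-20,35,0],"dr": [0,0,0]},
    {"delta_pos": [-20,35,0],"dr": [0,0,0]},
    {"delta_pos": [-20,35,0],"dr": [0,0,0]},
    {"delta_pos": [0,35,0],"dr": [0,0,0]},
    {"delta_pos": [0,35,0],"dr": [0,0,0]},
    {"delta_pos": [0,35,0],"dr": [0,0,0]},
    {"delta_pos": [0,0,0],"dr": [0,0,0]}
  ],
  "grip": 0.6
}}

```text
time_s: 49.6
position: [0.4075, 0.0521, 0.2072]
tool_rot: [[-0.036, -0.999, -0.001], [-0.999, 0.036, 0.001], [-0.001, 0.001, -1.0]]
ft_force: [0.2, -1.0, 0.5]
grip_width: 0.0511
```

```bash
python3 - <<'E'
from h import *
a=shot("top","t10");noses(a);b=shot("side","s10")
def bar(f,cam):
    im=cv2.imread(f"pics/{f}_raw.png");h=cv2.cvtColor(im,cv2.COLOR_BGR2HSV); m=cv2.inRange(h,(0,150,70),(7,255,255))
    u,v=proj(cam,[.56,-.286,.105]).astype(int); M=np.zeros_like(m);M[v-18:v+18,u-14:u+14]=m[v-18:v+18,u-14:u+14]
    n,l,st,c=cv2.connectedComponentsWithStats(M); print(f,[(st[i].tolist(),c[i].round(2).tolist()) for i in range(1,n) if st[i,4]>10])
bar("t0","top");bar("t10","top");bar("s0","side");bar("s10","side")
for f in("t0","t9","t10"):
    h=cv2.cvtColor(cv2.imread(f"pics/{f}_raw.png"),cv2.COLOR_BGR2HSV); m=cv2.inRange(h,(0,150,80),(6,255,255))[160:190,355:400]; p=np.argwhere(m); print(f,len(p),p.mean(0)+[160,355])
u,v=proj("side",[.58,-.25,.08]).astype(int)
C=lambda im:cv2.resize(im[v-40:v+35,u-50:u+50],(400,300),interpolation=cv2.INTER_CUBIC)
D=lambda im:cv2.resize(im[140:200,350:430],(400,300),interpolation=cv2.INTER_CUBIC)
cv2.imwrite("pics/m11.png",np.vstack([np.hstack([C(cv2.imread("pics/s0_raw.png")),C(b)]),np.hstack([D(cv2.imread("pics/t0_raw.png")),D(a)])]))
E
```

```text
nose px [286.  146.8] [278 144  17   8 109] [0.6772 0.055  0.018 ]
nose px [314.4 147.4] [306 144  18   9 107] [ 0.6738 -0.029   0.018 ]
t0 [([409, 168, 6, 23, 102], [411.41, 178.88])]
t10 [([409, 168, 6, 23, 101], [411.41, 178.88])]
s0 [([335, 145, 13, 8, 46], [341.22, 148.54])]
s10 []
t0 65 [173.76923077 369.4       ]
t9 65 [173.06153846 369.        ]
t10 65 [173.06153846 369.        ]
```

View pics/m11.png

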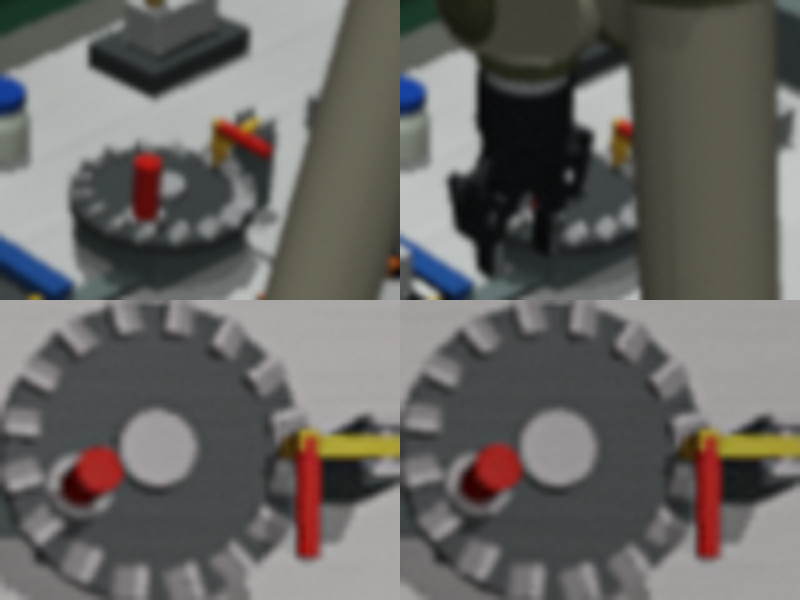

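```bash
python3 -c "
from rig import env
print(env.close_job())"
```

```text
the job is handed in; nothing more can be done
None
```

I loaded both carrier plates that were on the bench into the blue rack, one in slot 2 and one in slot 1. I then closed everything up and handed the job in at about 50 s of the 210 s allowed. No third plate showed in any view. I did not touch the red look-alike or the bystanders.

I lifted the pawl until it parked and turned the wheel back until it pushed back at its stop. Each plate was slid in nose first until it met the end wall, at about 12–15 N. I then wound the wheel forward to its stop and brought the pawl down into the teeth.

**Plates:** in the last pictures both noses sit at matching depth in their slots.

**Gate:** a picture after winding, before the pawl was lowered, shows a post in front of each mouth. The crank is within 1 pixel of where it started, on the side of being wound slightly further forward.

**Pawl:** from above, the bar is at exactly the same pixel as at the start, before I touched it. While I was lowering it, the gripper met about 25 N roughly 3.5 mm above the original grip height. I let go there, and the picture after release shows it fully down. The side view of it was mostly hidden by the arm, so this rests mainly on the top view.

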